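# Tip a power module out of its flush tray pocket and put it on test

### The arm

A 7-joint arm with a two-finger parallel gripper is mounted at the origin on the work surface. World frame = base frame: x ahead of the robot, y to its left, z up, the work surface at z = 0. Lengths are in m, angles in rad, forces in N, time in s.
With the tool pointing down it reaches from about 0.425 to 0.875 m from the base axis. Payload 4.7 kg.
Tool frame: the origin (TCP) lies on the centre line of the jaws, within the pads' length; the fingertips stand 25 mm ahead of it and the grasp point (between the pads) lies 6 mm ahead of it; z points along the fingers, y is the direction in which the jaws open and shut (so a half turn about z gives the same grasp; the last joint's range is limited). The gripper opens to 85 mm and grips with 20 to 120 N. Pads are 22 mm wide; open, the fingers measure 114 mm over their backs; the gripper's body (76 mm by 85 mm) begins 54 mm behind the grasp point. The pads swing forward as they close: fully open they stand 13 mm farther back than shut.
Start: joints at [1.31, 0.321, -0.07, 1.45, 0.023, 1.371, -0.057], TCP at [0.176, -0.626, 0.256] pointing down, gripper open.
Joint ranges: [-2.86, 2.86], [-0.3, 2.09], [-1.38, 1.24], [0.06, 2.45], [-1.56, 4.7], [0.09, 2.05], [-2.69, 2.69]. Speed limits (rad/s): [2.57, 2.57, 3.14, 3.14, 3.14, 3.14, 3.14].

### API

Orientations are given as a rotation vector (axis times angle).
In Python, from cell import sensors, capture, ctrl gives the robot as it stands. The module is installed in compiled form; this text tells all that it offers.
- The arm moves only by the tool drive_tool, never from a script. Its argument "motion" is a list that holds one entry, the list of rows, each a list of 5 numbers: the gripper command: -1 is shut, 1 is fully open, values between are in proportion, then the shift along the tool's x, y, z in mm, then the turn about the tool's z in degrees. In form: [[[grip, x, y, z, yaw], ...]]. A call has exactly 8 rows; each row is the pose to reach, as a shift and turn from the pose measured when the call began, along the tool's axes at that moment; what a row does not reach only later rows make up. A row lasts 1/12 s, in which the tool goes at most 41.7 mm and 7.16 degrees, less where a joint would pass 70% of its speed; a pose out of reach is approached as far as the arm can. A call with a gripper value outside its range is refused whole. The fingers move at their own pace and stop on an object; the grip force is fixed at half the most. Time passes only in rows, so rows that repeat a pose let the fingers close, or fill a call up. It gives the time, the measured TCP pose, the force and the opening at its end, in the units of the state.
- sensors.sense(): the state, without advancing time (a new reading comes with each control period).
- capture(name): name is "scene" or "top" or "wrist"; returns a dict with "color" (400x640x3 uint8, blue, green, red), "fx", "fy", "cx", "cy" (pixels), "origin" and "attitude" of the camera in the world. Camera axes: x right, y down, z forward; pixel columns grow to the right and rows downward; lengths in m; the calibration is good to about 2 mm. A picture is of the moment at which its call begins. There is no depth.
- ctrl.job_done(): hands the job in, once; it reports no verdict.
The state is a dict: "t": time; "q": joint angles; "joint_velocities": joint speeds; "effort": joint torques, N m; "eef_pos": TCP position; "eef_rot": TCP orientation; "ft_force": force on the tool from outside, world axes, zero at the start; "ft_torque": the same for the moment, N m; "gripper_width": finger opening in m.
Only numpy, scipy, OpenCV 4.12 (cv2) and the standard library are available. Lean on these libraries where they do the work, as an engineer would, in place of code of your own. Each camera call takes 0.05 s, during which the arm holds its last target.

### The job

Take the red-topped power module out of the tray: it lies flush in its pocket, so press down its end at the yellow-marked side of the tray until it tips and stays up, then grip the raised end and lift it out. Lay it flat, red face up, in the cradle of the test jig between the four stops, setting it down rather than dropping it, and only then throw the jig's switch fully over, away from the robot. Leave the other two modules lying in their pockets and do not shift the multimeter or the solder spool.

Things in the scene. Friction and masses are not known exactly. Their poses are not given: they have to be found in the camera images.
- red_module: Black power module with a red top face, a slab 72 (x) x 44 (y) x 14 (z) mm, about 110 g. Origin at the centre of its underside, z out of the red face, x along its length. It starts flush in any one of the tray's three pockets, its -x end at the yellow-marked side: that end is pressed, the +x end rises
- press_point (a point): Point on the red face 25 mm from the module's centre towards its -x end (11 mm from that end), on its midline. Pressing here takes under 2 N; 3 to 7 mm down, past about 15 degrees, the module tips by itself to 35 degrees and stays there when let go
- raised_end (a point): Middle of the module's +x end face, 7 mm above its underside. When tipped, this end face stands 8 mm (lower edge) to 19 mm (upper edge) above the tray's top and the module can be gripped here across its 44 mm width, from straight above or square to the tilted red face
- white_module: Same module with a white top face, in another pocket; same axes. To be left lying
- green_module: Same module with a green top face, in the remaining pocket; same axes. To be left lying
- tray: Fixed grey tray, 103 (x) x 185 (y) x 40 mm high, three pockets side by side along y, pitch 58 mm. Origin on the table under the middle module's centre; z up, x along the modules. The -x edge, facing the robot, bears a yellow line and dots: the press side. Modules lie flush with its top (40 mm), 3.5 mm free at the press end, 1.5 mm at each other side
- ridge (a point): Middle of the middle pocket's ridge, 26 mm above the table, along the tray's y: the module rocks over it. The other pockets' ridges lie in line. It lies under the module, 1.6 mm to the press side of its centre. Floor level at 26 mm on the tray's +x side, falling at 35 degrees towards the press side
- jig: Fixed test jig, a pale grey plate 160 (x) x 220 (y) x 20 mm with the cradle on its +y half and the switch on its -y half, 120 mm apart. Origin under its centre on the table, z up, x away from the robot
- cradle (a point): Centre of the top of the cradle's copper pad (60 x 36 mm, 30 mm above the table), axes as the jig's. The module lies on it, length along the jig's x, either way round, between four black stops 6 mm higher than the pad and 6 mm thick: end stops 24 mm wide, side stops 8 mm wide at mid-length, 3 mm free all round. The sides near the ends are open for fingers
- power_switch (a joint): Toggle lever of the jig's switch, rad: about 0 leaning towards the robot (the jig's -x, off), 1.0 fully over to the jig's +x (on). Held by friction, it stays where it is left
- power_switch_tip (a point): Centre of the lever's ball tip, 26 mm across, 60 mm from the pivot, which lies 42 mm above the table on a block 70 x 50 x 25 mm. The lever leans 29 degrees either way, so the ball travels 58 mm along the jig's x, about 95 mm above the table; about 1.5 N moves it
- multimeter: Orange multimeter lying flat, 85 x 175 x 34 mm, origin under its centre; bystander
- spool: Solder spool standing on end, 56 mm across, 42 mm high, blue flanges, origin under its centre; bystander
There are look-alikes about, which are no part of the job. What is shaped like the red_module but purple is not meant. What is shaped like the green_module but brown is not meant.

How it is judged:
By the outcome, as a careful person would: the job done as asked, in the order asked, and still so for the second after the job is handed in, with the robot touching nothing.
It also fails if it takes over 58 s, if anything falls off the work surface, if the arm or the gripper's body presses on something with over 40 N, if the wrist force passes 120 N, or if a joint passes its speed limit or range.

## Working session

There is one attempt and no reset: what is moved stays moved. The work goes in short steps, Python scripts to look and compute and a tool call to move; the robot and the scene stay as the last step left them, time stands still between calls to the robot, and variables do not carry over. Pictures are saved under pics/ and viewed, and the job is handed in when it is done.

Besides the shell and the picture viewer there is one more tool, called after ">>>" by a JSON object that holds its "op" and its "data". drive_tool: Moves the arm, as the interface text tells. Its arguments: {"type":"object","properties":{"motion":{"type":"array","items":{"type":"array","items":{"type":"array","items":{"type":"number"}}}}},"required":["motion"]}

```bash
mkdir -p pics; cat > h.py <<'E'
import numpy as np, cv2
from scipy.spatial.transform import Rotation as R
from cell import sensors, capture, ctrl
def st():
    s=sensors.sense(); 
    print('t',round(s['t'],2),'pos',np.round(s['eef_pos'],4),'R',np.round(R.from_rotvec(s['eef_rot']).as_matrix(),3).tolist(),'F',np.round(s['ft_force'],1),'w',round(s['gripper_width'],4),'q',np.round(s['q'],2)); return s
def snap(n,f):
    c=capture(n); cv2.imwrite('pics/'+f+'.png',c['color']); 
    np.savez('pics/'+f+'.npz',**{k:np.array(v) for k,v in c.items()}); return c
def ld(f): return np.load('pics/'+f+'.npz')
def att(c):
    a=np.array(c['attitude']); return a if a.shape==(3,3) else (R.from_rotvec(a).as_matrix() if a.size==3 else R.from_quat(a).as_matrix())
def px2w(c,u,v,z):
    d=att(c)@np.array([(u-c['cx'])/c['fx'],(v-c['cy'])/c['fy'],1]); o=np.array(c['origin']); return o+d*(z-o[2])/d[2]
def w2px(c,p):
    q=att(c).T@(np.array(p)-c['origin']); return np.array([c['fx']*q[0]/q[2]+c['cx'],c['fy']*q[1]/q[2]+c['cy']])
def crop(f,x0,y0,w,h,k,out):
    im=cv2.imread('pics/'+f+'.png')[y0:y0+h,x0:x0+w]; cv2.imwrite('pics/'+out+'.png',cv2.resize(im,None,fx=k,fy=k,interpolation=cv2.INTER_CUBIC))
E
python3 - <<'E'
from h import *
st()
for n in ('scene','top','wrist'):
    c=snap(n,n+'0'); print(n,c['origin'],c['attitude'],c['fx'],c['cx'],c['cy'])
E
```

```text
t 0.0 pos [ 0.1762 -0.6251  0.2552] R [[0.962, 0.271, -0.001], [0.271, -0.962, 0.002], [-0.0, -0.002, -1.0]] F [0.3 0.8 0.4] w 0.0857 q [ 1.31  0.32 -0.07  1.45  0.02  1.37 -0.06]
scene [0.92821571 0.60843299 0.75693141] [-0.71435752 -2.64369132  1.1101459 ] 380.3588593091181 318.7499671718615 197.73584079340748
top [ 0.47834488 -0.00669246  1.22594287] [-2.16945719  2.14100527 -0.1130116 ] 490.3955505912153 315.59267664360476 197.2437633810505
wrist [ 0.24539826 -0.60476667  0.37343159] [ 2.31558644 -1.75231969 -0.25460661] 318.9574429788536 314.5150447604312 201.36171033452493
```

View pics/top0.png

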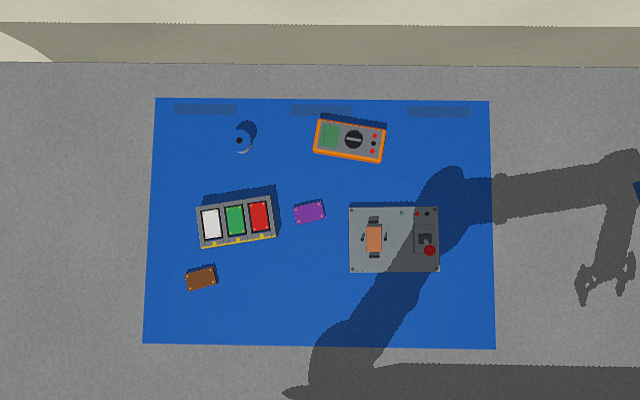

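View pics/scene0.png

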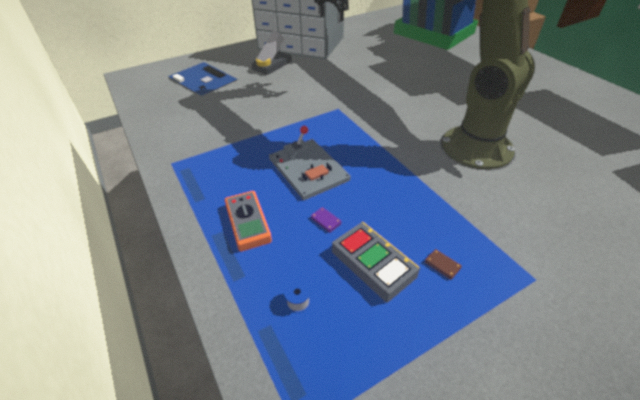

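```bash
python3 - <<'E'
from h import *
crop('top0',185,175,130,100,6,'c1'); crop('top0',340,195,110,85,7,'c2')
E
```

```text
(no output)
```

View pics/c1.png

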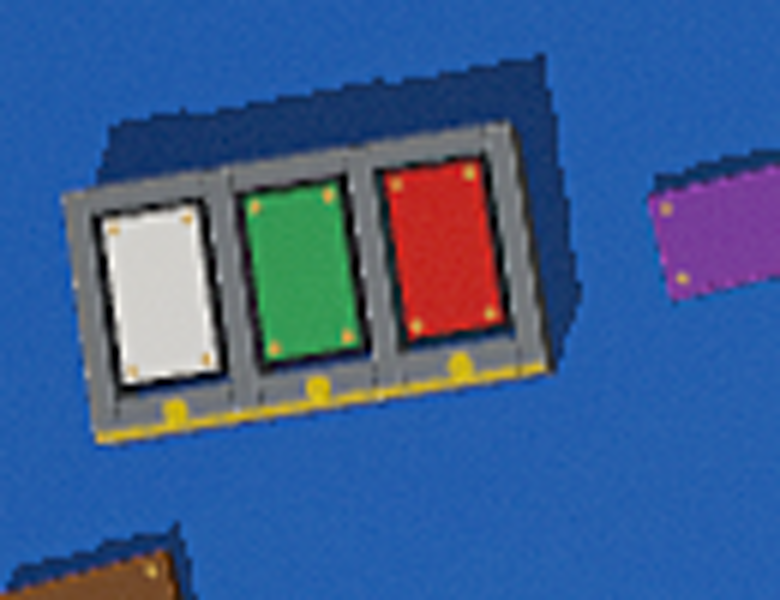

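View pics/c2.png

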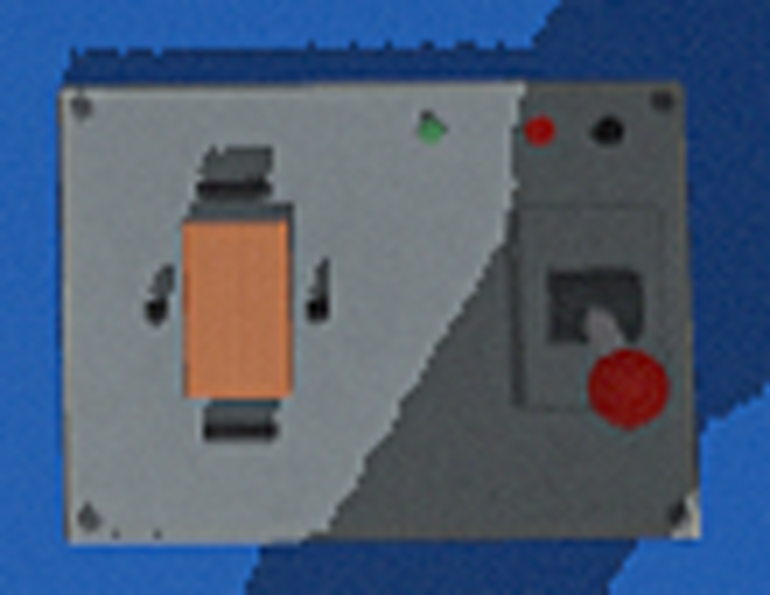

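```bash
cat >> h.py <<'E'
def blob(c,lo,hi,z,roi):
    x0,y0,x1,y1=roi
    im=cv2.resize(np.array(c['color'])[y0:y1,x0:x1],None,fx=8,fy=8,interpolation=cv2.INTER_CUBIC)
    m=cv2.inRange(cv2.cvtColor(im,cv2.COLOR_BGR2HSV),np.array(lo),np.array(hi))
    m=cv2.morphologyEx(cv2.morphologyEx(m,cv2.MORPH_CLOSE,np.ones((25,25))),cv2.MORPH_OPEN,np.ones((25,25)))
    k=max(cv2.findContours(m,0,2)[0],key=cv2.contourArea)[:,0,:]
    w=np.array([px2w(c,(u+.5)/8-.5+x0,(v+.5)/8-.5+y0,z)[:2] for u,v in k])
    r=cv2.minAreaRect((w*1000).astype(np.float32)); return r
E
python3 - <<'E'
from h import *
c=ld('top0')
print('R',blob(c,(0,120,90),(8,255,255),.04,(240,195,280,240)))
print('G',blob(c,(45,80,60),(85,255,255),.04,(220,195,252,240)))
print('W',blob(c,(0,0,160),(180,60,255),.04,(195,195,225,245)))
print('pad',blob(c,(3,60,90),(20,255,255),.03,(360,220,388,260)))
f=lambda u,v,x0,y0,k,z:np.round(px2w(c,(u+.5)/k-.5+x0,(v+.5)/k-.5+y0,z),4)
for n,p in dict(TL=(63,88),TR=(682,85),BR=(695,538),BL=(70,541)).items(): print('jig',n,f(*p,340,195,7,.02))
print('ball',f(628,388,340,195,7,.095))
for n,p in dict(TL=(65,198),TR=(510,124),BR=(547,368),BL=(98,437)).items(): print('tray',n,f(*p,185,175,6,.04))
for n,p in dict(top=(235,187),bot=(240,428),L=(157,310),R=(318,305)).items(): print('stop',n,f(*p,340,195,7,.036))
E
```

```text
R ((570.226806640625, 146.9683837890625), (68.6462631225586, 39.96197509765625), 10.378559112548828)
G ((560.6527709960938, 204.2216033935547), (69.91266632080078, 40.43296432495117), 9.965670585632324)
W ((550.1952514648438, 261.093994140625), (66.43653106689453, 38.974945068359375), 9.352057456970215)
pad ((519.13134765625, -132.78775024414062), (61.7353630065918, 38.12329864501953), 0.7564978003501892)
jig TL [ 0.5965 -0.0726  0.02  ]
jig TR [ 0.6003 -0.2902  0.02  ]
jig BR [ 0.4426 -0.2924  0.02  ]
jig BL [ 0.4385 -0.076   0.02  ]
ball [ 0.493  -0.2535  0.095 ]
tray TL [0.5887 0.3013 0.04  ]
tray TR [0.6212 0.1212 0.04  ]
tray BR [0.5225 0.1038 0.04  ]
tray BL [0.4924 0.2839 0.04  ]
stop top [ 0.5612 -0.1315  0.036 ]
stop bot [ 0.4783 -0.1332  0.036 ]
stop L [ 0.5184 -0.1046  0.036 ]
stop R [ 0.5208 -0.1601  0.036 ]
```

```bash
cat >> h.py <<'E'
def go(x,y,z,yaw=None):
    s=sensors.sense(); M=R.from_rotvec(s['eef_rot']).as_matrix()
    d=M.T@(np.array([x,y,z])-s['eef_pos'])*1000
    y0=np.degrees(np.arctan2(M[1,0],M[0,0])); t=0 if yaw is None else -(yaw-y0)
    print('t',round(s['t'],2),'shift',np.round(d,1),'turn',round(t,2),'yaw now',round(y0,2),'pos',np.round(s['eef_pos']*1000,1),'F',np.round(s['ft_force'],1),'w',round(s['gripper_width'],4))
E
python3 - <<'E'
from h import *
go(.50,-.28,.22,10)
E
```

```text
t 0.15 shift [ 405.3 -244.4   35.8] turn 5.75 yaw now 15.75 pos [ 176.3 -625.3  255.5] F [-0.6  0.3 -0.4] w 0.0855
```

>>> {"op": "drive_tool", "data": {"motion": [[[-1, 35, -20, 3, 1], [-1, 70, -42, 6, 2], [-1, 105, -63, 9, 3], [-1, 140, -84, 12, 4], [-1, 175, -105, 15, 5], [-1, 210, -126, 18, 5.7], [-1, 245, -147, 21, 5.7], [-1, 280, -168, 24, 5.7]]]}}

```text
t: 0.82
eef_pos: [0.401, -0.3858, 0.2314]
eef_rot: [-3.128, -0.275, 0.001]
ft_force: [1.2, -0.4, 0.4]
gripper_width: -0.0002
```

```bash
python3 - <<'E'
from h import *
go(.53,.11,.20,10)
E
```

```text
t 0.82 shift [ 213.4 -465.7   32. ] turn 0.03 yaw now 10.03 pos [ 401.  -385.8  231.4] F [ 1.2 -0.4  0.4] w -0.0002
```

>>> {"op": "drive_tool", "data": {"motion": [[[-1, 16, -35, 2, 0], [-1, 32, -70, 5, 0], [-1, 48, -105, 7, 0], [-1, 64, -140, 10, 0], [-1, 80, -175, 12, 0], [-1, 96, -210, 14, 0], [-1, 112, -245, 16, 0], [-1, 128, -280, 18, 0]]]}}

```text
t: 1.48
eef_pos: [0.4782, -0.0859, 0.2137]
eef_rot: [-3.129, -0.274, 0.001]
ft_force: [1.1, -0.2, -0.5]
gripper_width: 0.0002
```

```bash
python3 - <<'E'
from h import *
go(.52,.12,.18,10)
E
```

```text
t 1.48 shift [  77.1 -195.4   33.8] turn 0.03 yaw now 10.03 pos [478.2 -85.9 213.7] F [ 1.1 -0.2 -0.5] w 0.0002
```

>>> {"op": "drive_tool", "data": {"motion": [[[-1, 13, -33, 6, 0], [-1, 26, -66, 12, 0], [-1, 39, -100, 18, 0], [-1, 52, -133, 24, 0], [-1, 65, -166, 30, 0], [-1, 77, -195, 34, 0], [-1, 77, -195, 34, 0], [-1, 77, -195, 34, 0]]]}}

```text
t: 2.15
eef_pos: [0.5194, 0.1219, 0.1793]
eef_rot: [-3.127, -0.282, 0.003]
ft_force: [-0.3, -0.8, 0.3]
gripper_width: 0.0001
```

```bash
python3 - <<'E'
from h import *
go(.5456,.1427,.068,10)
c=snap('wrist','w1')
E
```

```text
t 2.15 shift [ 29.7 -15.6 111.3] turn 0.29 yaw now 10.29 pos [519.4 121.9 179.3] F [-0.3 -0.8  0.3] w 0.0001
```

View pics/w1.png

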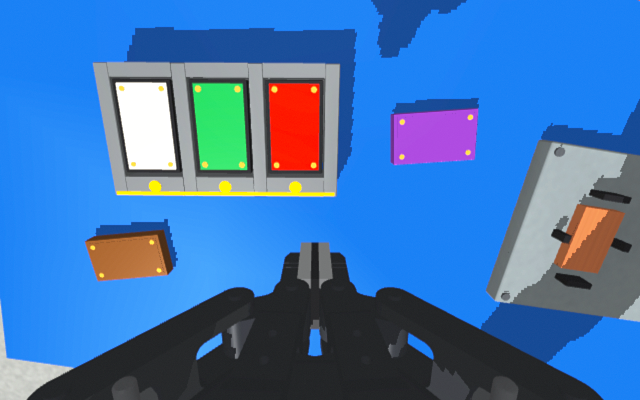

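```bash
python3 - <<'E'
from h import *
c=ld('w1')
print('R',blob(c,(0,150,120),(5,255,255),.04,(250,70,335,185)))
print('G',blob(c,(45,80,60),(85,255,255),.04,(185,70,260,185)))
print('W',blob(c,(0,0,200),(180,40,255),.04,(110,70,180,185)))
E
```

```text
R ((571.646728515625, 149.0950164794922), (66.9034652709961, 39.1545524597168), 10.008055686950684)
G ((561.5946044921875, 206.45938110351562), (67.69918823242188, 39.62174987792969), 10.037557601928711)
W ((551.5693969726562, 263.79827880859375), (66.80506134033203, 38.69538497924805), 10.004566192626953)
```

```bash
python3 - <<'E'
from h import *
go(.5452,.1437,.075,10)
E
```

```text
t 2.2 shift [ 29.5 -19.  104.4] turn 0.11 yaw now 10.11 pos [519.7 119.8 179.4] F [-0.3 -0.2 -0.5] w -0.0002
```

>>> {"op": "drive_tool", "data": {"motion": [[[-1, 10, -6, 20, 0], [-1, 20, -12, 45, 0], [-1, 29, -19, 70, 0], [-1, 29.5, -19, 90, 0], [-1, 29.5, -19, 104, 0.1], [-1, 29.5, -19, 104, 0.1], [-1, 29.5, -19, 104, 0.1], [-1, 29.5, -19, 104, 0.1]]]}}

```text
t: 2.87
eef_pos: [0.5461, 0.143, 0.0767]
eef_rot: [-3.13, -0.272, -0.0]
ft_force: [0.2, 0.1, -0.7]
gripper_width: -0.0001
```

```bash
python3 - <<'E'
from h import *
go(.5452,.1437,.067,10)
snap('wrist','w2');snap('scene','s2')
crop('s2',300,190,150,120,5,'s2c')
E
```

```text
t 2.87 shift [-0.7 -0.8  9.7] turn -0.06 yaw now 9.94 pos [546.1 143.   76.7] F [ 0.2  0.1 -0.7] w -0.0001
```

View pics/w2.png

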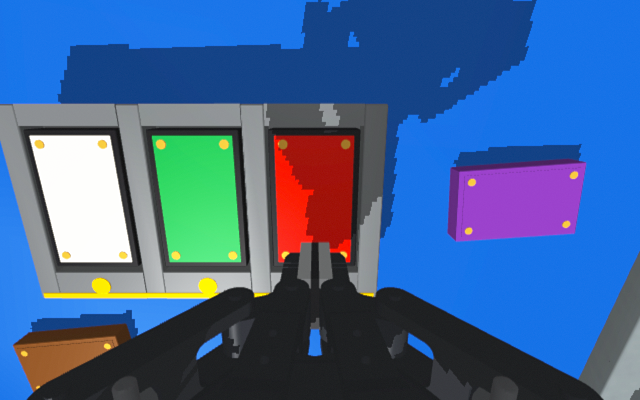

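View pics/s2c.png

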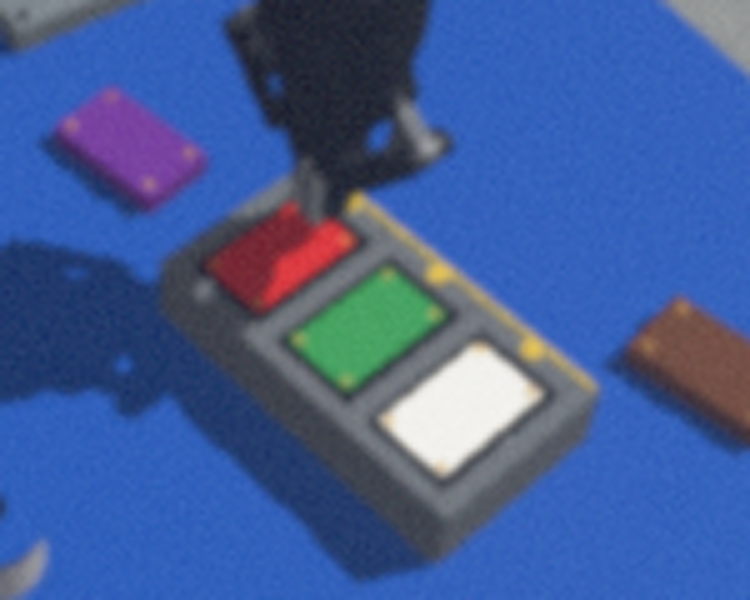

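>>> {"op": "drive_tool", "data": {"motion": [[[-1, -0.7, -0.7, 4, 0], [-1, -0.7, -0.7, 8, 0], [-1, -0.7, -0.7, 11, 0], [-1, -0.7, -0.7, 13, 0], [-1, -0.7, -0.7, 14, 0], [-1, -0.7, -0.7, 15, 0], [-1, -0.7, -0.7, 16, 0], [-1, -0.7, -0.7, 16, 0]]]}}

```text
t: 3.63
eef_pos: [0.5454, 0.144, 0.0608]
eef_rot: [-3.129, -0.273, -0.001]
ft_force: [0.7, -0.1, -0.8]
gripper_width: 0.0003
```

```bash
python3 - <<'E'
from h import *
go(.5452,.1437,.067,10)
snap('wrist','w3')
E
```

```text
t 3.63 shift [-0.2  0.3 -6.2] turn -0.03 yaw now 9.97 pos [545.4 144.   60.8] F [ 0.7 -0.1 -0.8] w 0.0003
```

View pics/w3.png

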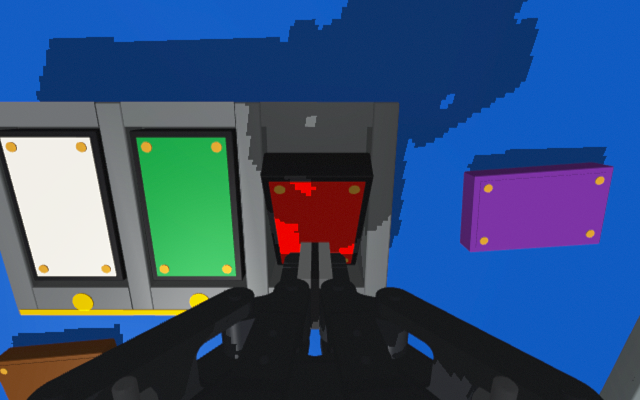

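>>> {"op": "drive_tool", "data": {"motion": [[[-1, 0, 0, -8, 0], [-1, 0, 0, -25, 0], [-1, 0, 0, -50, 0], [-1, 5, 0, -75, 0], [0.5, 10, 0, -90, 0], [0.5, 15, 0, -90, 0], [0.5, 20, 0, -90, 0], [0.5, 20, 0, -90, 0]]]}}

```text
t: 4.35
eef_pos: [0.5655, 0.1472, 0.1504]
eef_rot: [-3.129, -0.272, -0.001]
ft_force: [-0.2, -0.4, -0.8]
gripper_width: 0.0484
```

```bash
python3 - <<'E'
from h import *
st()
snap('wrist','w4');snap('scene','s4')
crop('s4',300,190,150,120,5,'s4c')
E
```

```text
t 4.35 pos [0.5655 0.1472 0.1504] R [[0.985, 0.173, 0.001], [0.173, -0.985, 0.001], [0.001, -0.0, -1.0]] F [-0.2 -0.4 -0.8] w 0.0484 q [ 0.3   0.34 -0.71  1.73  0.24  1.16 -1.88]
```

View pics/w4.png

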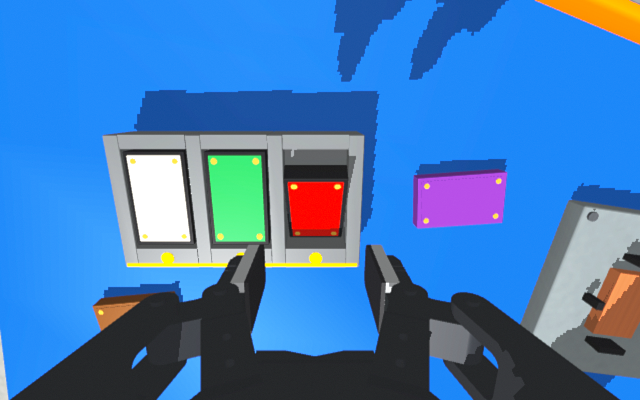

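View pics/s4c.png

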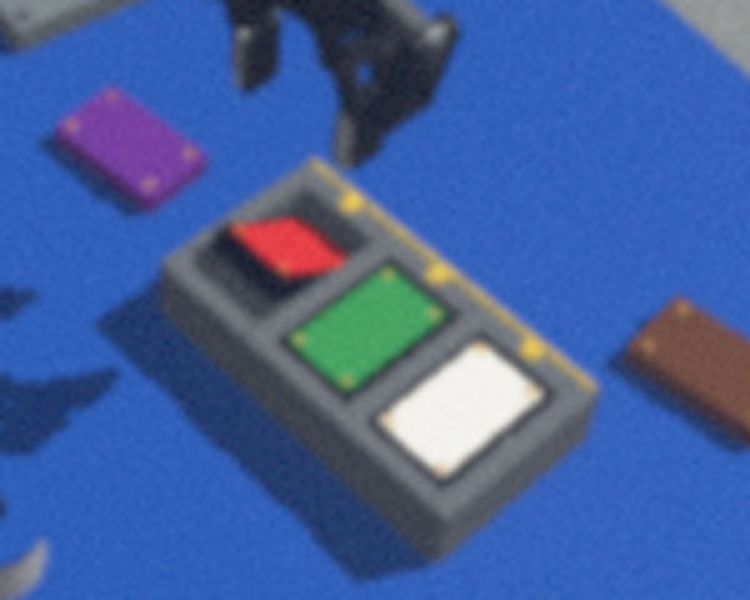

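```bash
python3 - <<'E'
from h import *
crop('w4',270,140,100,110,6,'w4c')
E
```

```text
(no output)
```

View pics/w4c.png

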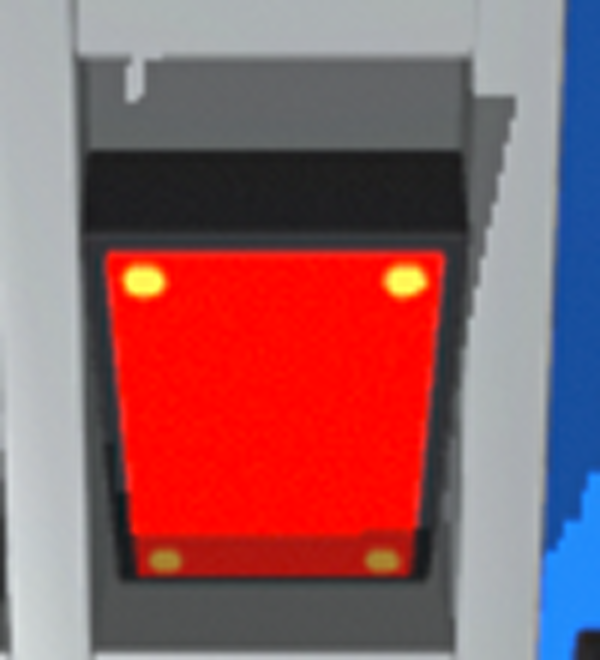

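```bash
python3 - <<'E'
from h import *
c=ld('w4')
f=lambda u,v,z:px2w(c,(u+.5)/6-.5+270,(v+.5)/6-.5+140,z)
a,b=f(83,234,.059),f(470,234,.059);print(a,b,np.linalg.norm(a-b),(a+b)/2)
a,b=f(88,152,.048),f(462,152,.048);print(a,b,np.linalg.norm(a-b),(a+b)/2)
C=np.array([.571,.1482]);X=np.array([np.cos(.1745),np.sin(.1745)])
print('pred',C+.0212*X,C+.0292*X)
g=C+.0205*X
go(g[0],g[1],.100,10);go(g[0],g[1],.070,10)
E
```

```text
[0.58766416 0.17355791 0.059     ] [0.59514599 0.13095795 0.059     ] 0.04325198614858891 [0.59140507 0.15225793 0.059     ]
[0.59484699 0.17507565 0.048     ] [0.60236347 0.13227196 0.048     ] 0.04345864524634486 [0.59860523 0.15367381 0.048     ]
pred [0.59187805 0.15188065] [0.59975655 0.15326958]
t 4.45 shift [27.4  0.2 49.5] turn -0.03 yaw now 9.97 pos [564.2 147.2 149.5] F [-0.7  0.3 -1. ] w 0.0625
t 4.45 shift [27.5  0.3 79.5] turn -0.03 yaw now 9.97 pos [564.2 147.2 149.5] F [-0.7  0.3 -1. ] w 0.0625
```

>>> {"op": "drive_tool", "data": {"motion": [[[0.5, 12, 0, 15, 0], [0.5, 26, 0, 30, 0], [0.5, 27.5, 0.2, 50, 0], [0.5, 27.5, 0.2, 65, 0], [0.5, 27.5, 0.2, 75, 0], [0.5, 27.5, 0.2, 79, 0], [0.5, 27.5, 0.2, 79, 0], [0.5, 27.5, 0.2, 79, 0]]]}}

```text
t: 5.12
eef_pos: [0.5912, 0.152, 0.0708]
eef_rot: [-3.129, -0.274, 0.002]
ft_force: [0.7, 0.1, 0.8]
gripper_width: 0.064
```

```bash
python3 - <<'E'
from h import *
go(.5912,.1518,.070,10)
snap('wrist','w5');snap('scene','s5')
crop('s5',300,190,150,120,5,'s5c')
E
```

```text
t 5.12 shift [-0.   0.2  0.8] turn -0.01 yaw now 9.99 pos [591.2 152.   70.8] F [0.7 0.1 0.8] w 0.064
```

View pics/w5.png

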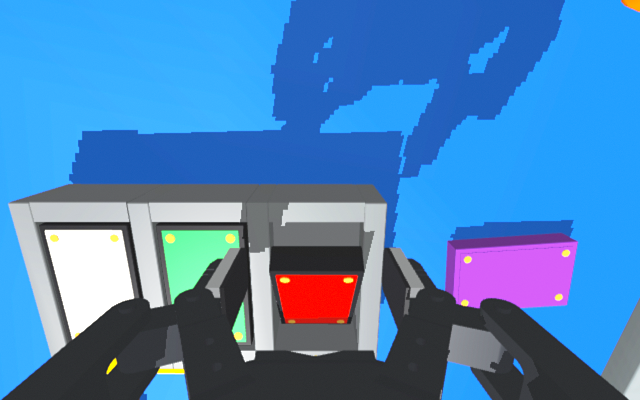

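View pics/s5c.png

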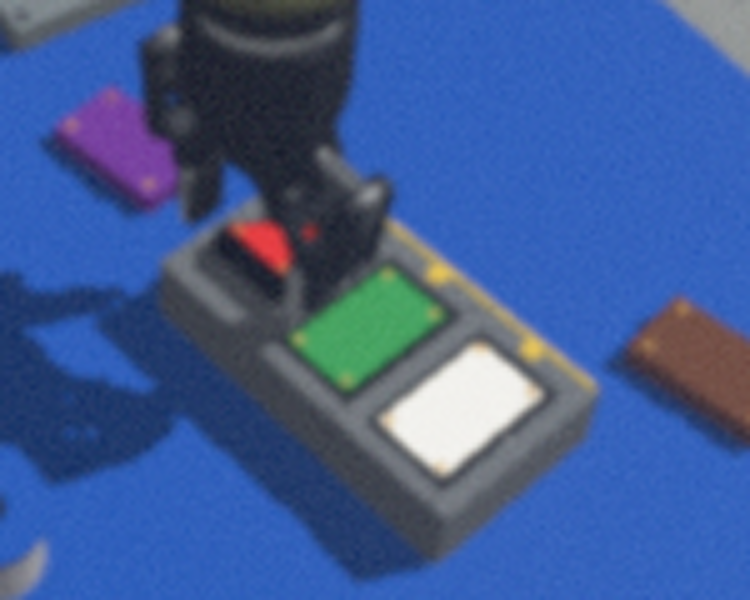

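>>> {"op": "drive_tool", "data": {"motion": [[[0.2, 0, 0, 0, 0], [0, 0, 0, 0, 0], [-0.2, 0, 0, 0, 0], [-1, 0, 0, 0, 0], [-1, 0, 0, 0, 0], [-1, 0, 0, 0, 0], [-1, 0, 0, 0, 0], [-1, 0, 0, 0, 0]]]}}

```text
t: 5.88
eef_pos: [0.593, 0.1523, 0.0729]
eef_rot: [-3.129, -0.273, -0.004]
ft_force: [0.1, -0.7, 6.2]
gripper_width: 0.0411
```

```bash
python3 - <<'E'
from h import *
go(.5912,.1518,.070,10)
snap('wrist','w6')
E
```

```text
t 5.88 shift [-1.8  0.2  2.9] turn -0.03 yaw now 9.97 pos [593.  152.3  72.9] F [ 0.1 -0.7  6.2] w 0.0411
```

View pics/w6.png

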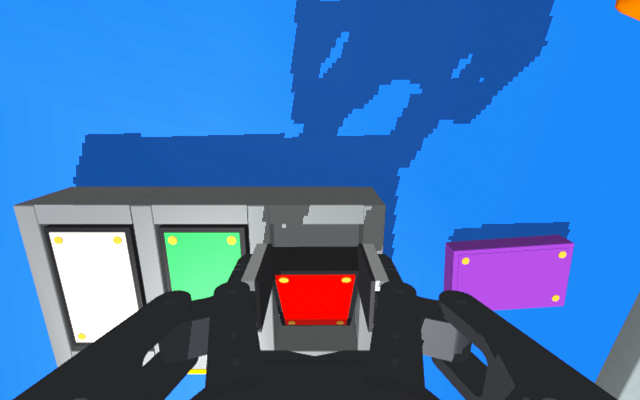

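>>> {"op": "drive_tool", "data": {"motion": [[[-1, 0, 0, -1, 0], [-1, 0, 0, -3, 0], [-1, 0, 0, -6, 0], [-1, 0, 0, -10, 0], [-1, 0, 0, -15, 0], [-1, 0, 0, -22, 0], [-1, 0, 0, -30, 0], [-1, 0, 0, -40, 0]]]}}

```text
t: 6.6
eef_pos: [0.5927, 0.1523, 0.1136]
eef_rot: [-3.129, -0.273, -0.004]
ft_force: [-0.4, 1.1, -2.1]
gripper_width: 0.0407
```

```bash
python3 - <<'E'
from h import *
go(.5912,.1518,.070,10)
snap('wrist','w7');snap('scene','s7')
crop('s7',300,150,150,120,5,'s7c')
E
```

```text
t 6.6 shift [-1.6  0.2 43.6] turn -0.03 yaw now 9.97 pos [592.7 152.3 113.6] F [-0.4  1.1 -2.1] w 0.0407
```

View pics/w7.png

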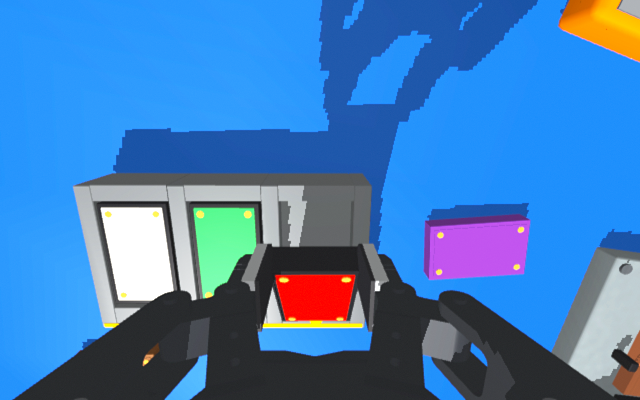

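View pics/s7c.png

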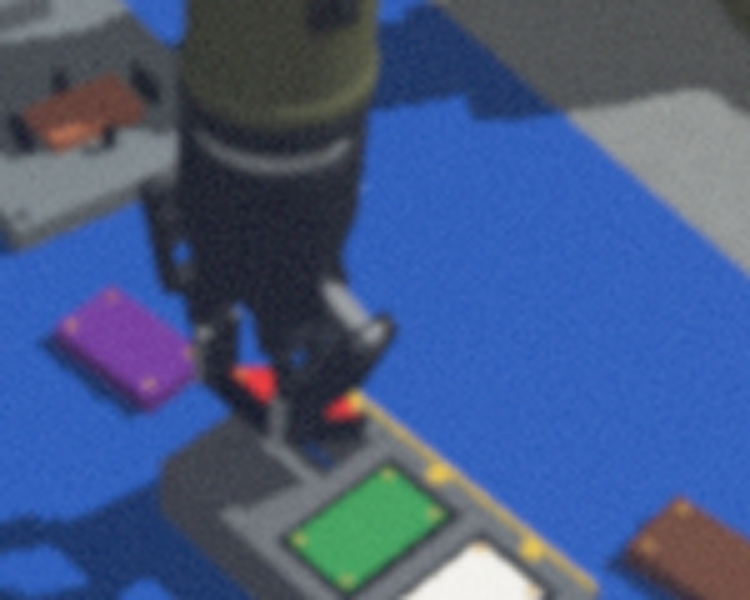

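```bash
python3 - <<'E'
from h import *
go(.455,-.13,.19,.9)
E
```

```text
t 6.7 shift [-185.6  254.5  -75.9] turn 9.07 yaw now 9.97 pos [594.2 152.9 115.5] F [ 0.3  0.1 -0.8] w 0.0409
```

>>> {"op": "drive_tool", "data": {"motion": [[[-1, -2, 3, -20, 0], [-1, -10, 14, -40, 1], [-1, -25, 35, -58, 2], [-1, -45, 62, -70, 3.5], [-1, -65, 90, -76, 5], [-1, -85, 118, -76, 6.5], [-1, -105, 146, -76, 8], [-1, -125, 172, -76, 9]]]}}

```text
t: 7.37
eef_pos: [0.4995, -0.04, 0.1909]
eef_rot: [-3.141, -0.024, -0.012]
ft_force: [0.7, -1.1, -0.6]
gripper_width: 0.041
```

```bash
python3 - <<'E'
from h import *
go(.455,-.13,.19,.9)
E
```

```text
t 7.37 shift [-45.9  89.3   0.5] turn -0.03 yaw now 0.87 pos [499.5 -40.  190.9] F [ 0.7 -1.1 -0.6] w 0.041
```

>>> {"op": "drive_tool", "data": {"motion": [[[-1, -10, 20, 0, 0], [-1, -20, 42, 0, 0], [-1, -31, 62, 0, 0], [-1, -40, 78, 0, 0], [-1, -46, 89, 0, 0], [-1, -46, 89, 0, 0], [-1, -46, 89, 0, 0], [-1, -46, 89, 0, 0]]]}}

```text
t: 8.03
eef_pos: [0.4555, -0.1286, 0.1907]
eef_rot: [-3.14, -0.026, -0.013]
ft_force: [0.0, 0.5, -1.9]
gripper_width: 0.0404
```

```bash
python3 - <<'E'
from h import *
st()
snap('wrist','w8');snap('scene','s8')
E
```

```text
t 8.03 pos [ 0.4555 -0.1286  0.1907] R [[1.0, 0.017, 0.008], [0.017, -1.0, 0.001], [0.008, -0.001, -1.0]] F [ 0.   0.5 -1.9] w 0.0404 q [ 0.75  0.   -0.52  1.95 -0.    1.18 -1.33]
```

View pics/w8.png

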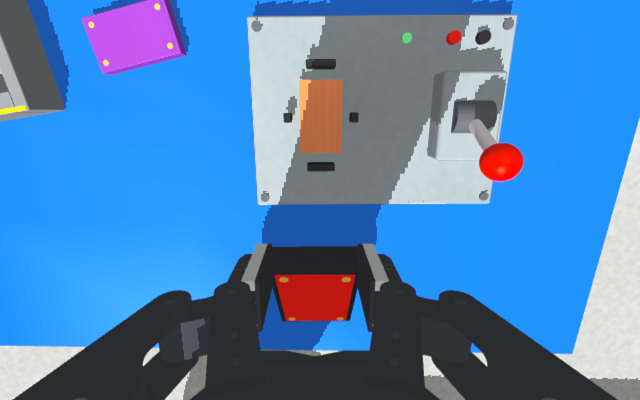

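View pics/s8.png

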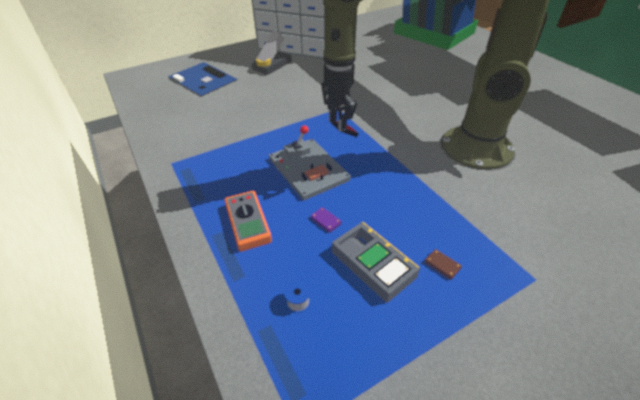

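```bash
python3 - <<'E'
from h import *
crop('w8',240,10,135,205,4,'w8c'); crop('w8',240,230,140,110,5,'w8d')
E
```

```text
(no output)
```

View pics/w8c.png

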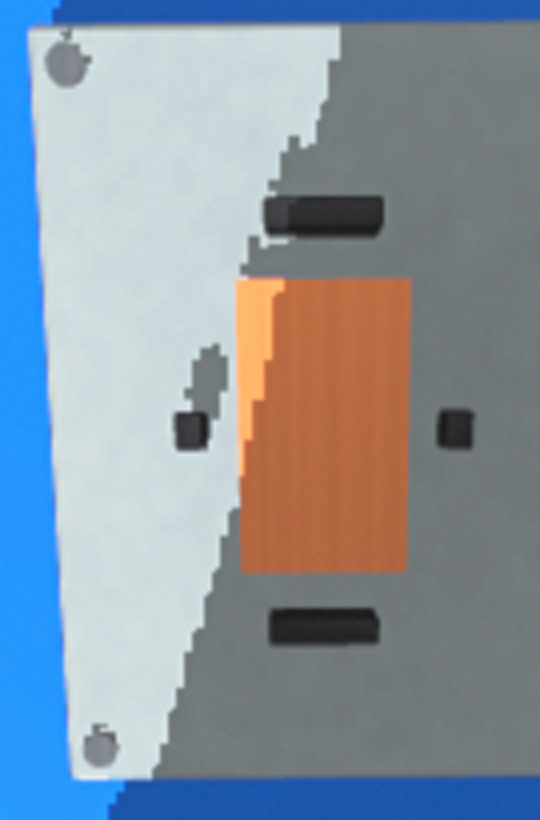

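View pics/w8d.png

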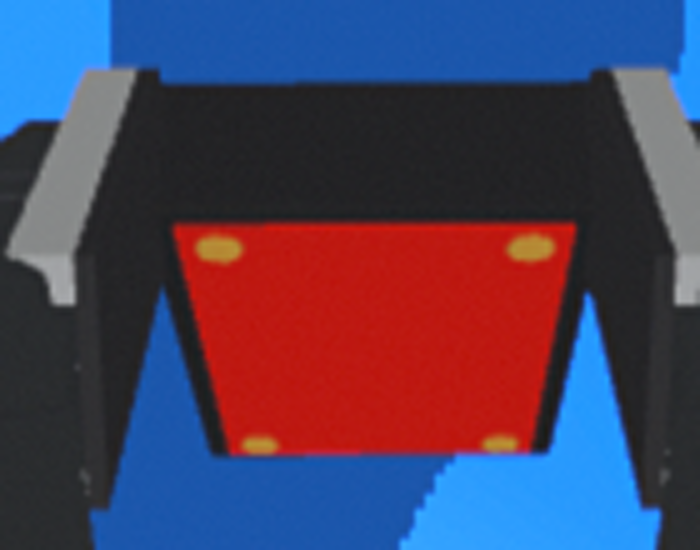

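```bash
cat > m.py <<'E'
from h import *
def fitmod(f,obs,P,R_):
    # obs: dict local pts(mm)->px ; fit tilt, dx, dy,dz in tool frame. local: module frame
    from scipy.optimize import least_squares
    c=ld(f); P=np.array(P)
    def proj(th,x,y,z,yw,p):
        # tool frame: module x -> (cos, 0, -sin) (z down), module z -> (-sin,0,-cos), module y -> -tool y
        ex=np.array([np.cos(th),0,-np.sin(th)]);ez=np.array([-np.sin(th),0,-np.cos(th)]);ey=np.array([0,-1,0])
        Rz=R.from_euler('z',yw).as_matrix()
        t=np.array([x,y,z])+Rz@(p[0]*ex+p[1]*ey+p[2]*ez)
        return w2px(c,P+R_@t/1000)
    fun=lambda v:np.concatenate([proj(*v,np.array(p))-np.array(q) for p,q in obs])
    s=least_squares(fun,[.6,-22,0,46,0]); print('tilt',np.degrees(s.x[0]),'xyz',s.x[1:4],'yaw',np.degrees(s.x[4]),'res',np.round(s.fun,2)); return s.x
E
python3 - <<'E'
from m import *
from h import *
c=ld('w8')
f=lambda u,v,z:px2w(c,(u+.5)/4-.5+240,(v+.5)/4-.5+10,z)
p=[f(u,v,.03) for u,v in ((236,280),(412,279),(407,573),(241,573))]
print(np.round(p,4)); print('padc',np.mean(p,0), np.degrees(np.arctan2((p[0]+p[1]-p[2]-p[3])[1],(p[0]+p[1]-p[2]-p[3])[0])))
for n,q in dict(TL=(29,28),BL=(74,779)).items(): print(n,f(*q,.02))
for n,q in dict(top=(324,197),bot=(324,608),L=(191,412),Rr=(456,411)).items(): print(n,f(*q,.036))
g=lambda u,v:((u+.5)/5-.5+240,(v+.5)/5-.5+230)
M=R.from_rotvec([-3.14,-.026,-.013]).as_matrix()
# red region assumed inset 2mm; module edges at -x end
h=34;k=20
obs=[((36,22,14),g(160,219)),((36,-22,14),g(592,219)),((-36,22,14),g(213,457)),((-36,-22,14),g(548,457)),((36,22,0),g(160,83)),((36,-22,0),g(592,83))]
fitmod('w8',obs,[.4555,-.1286,.1907],M)
obs=[((34.3,20.3,14),g(173,223)),((34.3,-20.3,14),g(577,223)),((-36,22,14),g(213,457)),((-36,-22,14),g(548,457))]
fitmod('w8',obs,[.4555,-.1286,.1907],M)
E
```

```text
[[ 0.5504 -0.1125  0.03  ]
 [ 0.5512 -0.1486  0.03  ]
 [ 0.491  -0.15    0.03  ]
 [ 0.4904 -0.1138  0.03  ]]
padc [ 0.52075348 -0.13121558  0.03      ] 1.2574775487082
TL [ 0.59840095 -0.06994995  0.02      ]
BL [ 0.43991517 -0.07401935  0.02      ]
top [ 0.5655347  -0.13013278  0.036     ]
bot [ 0.48399075 -0.13192026  0.036     ]
L [ 0.52415085 -0.10357723  0.036     ]
Rr [ 0.5252615  -0.15825972  0.036     ]
tilt 35.047172376315245 xyz [-27.16280084  -0.91492464  54.29448024] yaw -0.3785770431653377 res [-1.49 -0.8   1.84 -1.33  0.22  0.05 -0.8  -0.33  0.75  1.49 -0.66  0.98]
tilt 34.93144103746695 xyz [-27.92328939  -0.96979618  55.21385888] yaw -0.5270675004466426 res [-0.19  0.3   0.53 -0.37  0.44  0.3  -0.9  -0.22]
```

```bash
python3 - <<'E'
from h import *
go(.5455,-.1316,.14,1.0)
E
```

```text
t 8.13 shift [89.5  4.9 51.3] turn 0.01 yaw now 1.01 pos [ 455.5 -128.4  190.6] F [-0.   0.7 -1.8] w 0.0407
```

>>> {"op": "drive_tool", "data": {"motion": [[[-1, 20, 1, 5, 0], [-1, 45, 2, 14, 0], [-1, 70, 4, 25, 0], [-1, 85, 5, 38, 0], [-1, 89.5, 5, 48, 0], [-1, 89.5, 5, 51, 0], [-1, 89.5, 5, 51, 0], [-1, 89.5, 5, 51, 0]]]}}

```text
t: 8.8
eef_pos: [0.5447, -0.1314, 0.1404]
eef_rot: [-3.14, -0.028, -0.011]
ft_force: [0.3, -0.3, -1.1]
gripper_width: 0.0409
```

```bash
python3 - <<'E'
from h import *
go(.5455,-.1316,.11,1.0)
snap('wrist','w9');snap('scene','s9');snap('top','t9')
crop('s9',250,90,120,120,6,'s9c')
crop('t9',340,195,110,85,7,'t9c')
E
```

```text
t 8.8 shift [ 0.6  0.2 30.4] turn 0.03 yaw now 1.03 pos [ 544.7 -131.4  140.4] F [ 0.3 -0.3 -1.1] w 0.0409
```

View pics/w9.png

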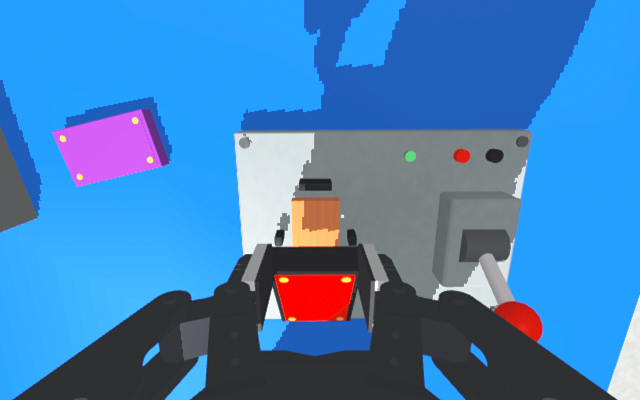

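View pics/s9c.png

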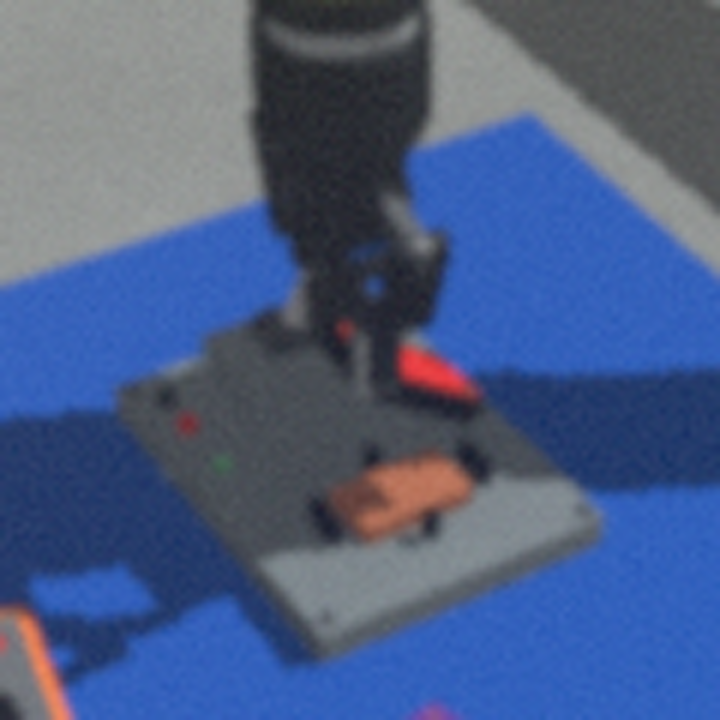

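View pics/t9c.png

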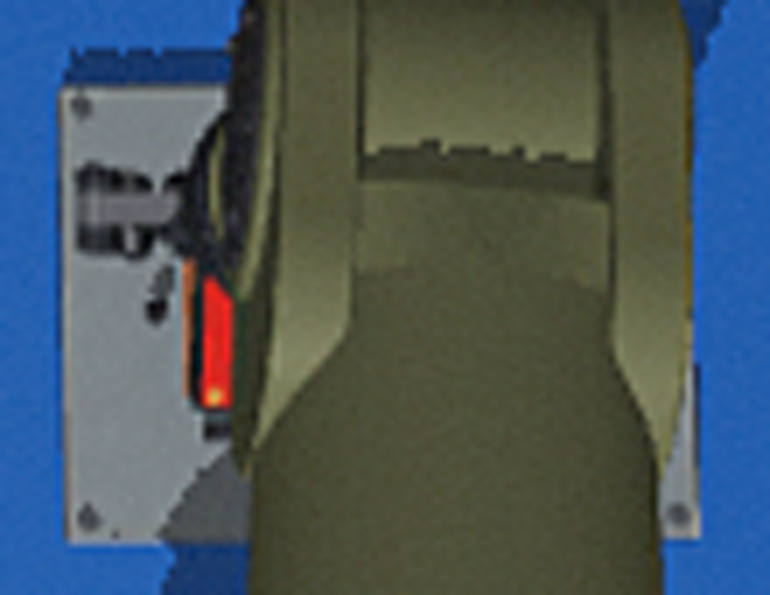

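```bash
python3 - <<'E'
from h import *
t=ld('t9');s=ld('s9')
for z in (.076,.08,.084,.088):
    a=px2w(t,(202.5)/7-.5+340,406.5/7-.5+195,z); b=px2w(s,(481.5)/6-.5+250,383.5/6-.5+90,z); print(z,a,b)
E
```

```text
0.076 [ 0.48538946 -0.11633468  0.076     ] [ 0.4749021 -0.1352784  0.076    ]
0.08 [ 0.48536495 -0.11595329  0.08      ] [ 0.477565   -0.13090961  0.08      ]
0.084 [ 0.48534045 -0.11557191  0.084     ] [ 0.4802279  -0.12654082  0.084     ]
0.088 [ 0.48531594 -0.11519053  0.088     ] [ 0.4828908  -0.12217203  0.088     ]
```

```bash
python3 - <<'E'
from h import *
crop('t9',360,215,25,45,13,'t9d')
crop('w9',225,170,175,165,4,'w9d')
E
```

```text
(no output)
```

View pics/t9d.png

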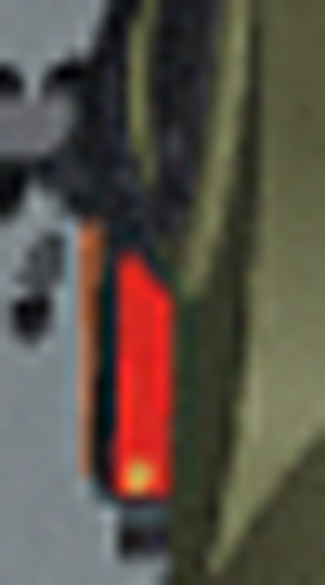

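View pics/w9d.png

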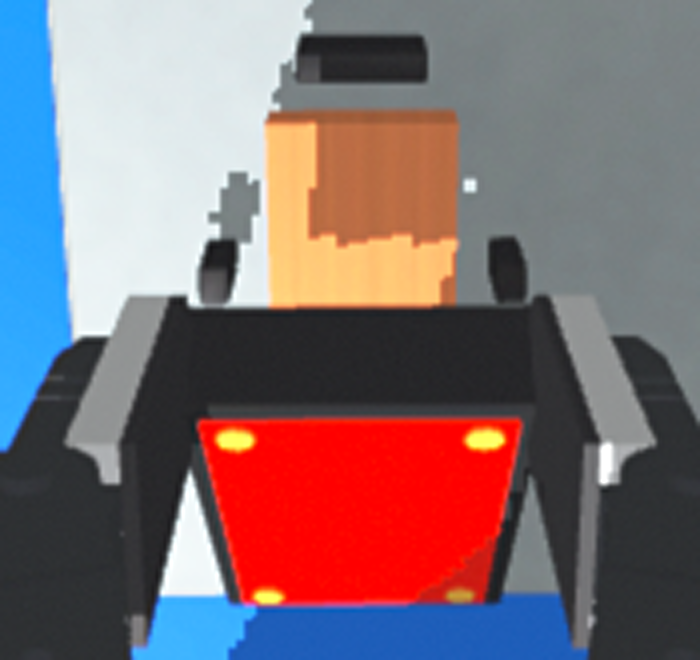

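>>> {"op": "drive_tool", "data": {"motion": [[[-1, 0, -0.8, 10, 0], [-1, 0, -0.8, 22, 0], [-1, 0, -0.8, 31, 0], [-1, 0, -0.8, 36, 0], [-1, 0, -0.8, 39, 0], [-1, 0, -0.8, 41, 0], [-1, 0, -0.8, 41, 0], [-1, 0, -0.8, 41, 0]]]}}

```text
t: 9.62
eef_pos: [0.5459, -0.1312, 0.1004]
eef_rot: [-3.141, -0.027, -0.015]
ft_force: [0.0, 0.5, -0.2]
gripper_width: 0.0408
```

```bash
python3 - <<'E'
from h import *
go(.5455,-.1306,.096,1.0)
snap('wrist','w10');snap('scene','s10')
crop('s10',250,90,120,120,6,'s10c')
E
```

```text
t 9.62 shift [-0.4 -0.6  4.4] turn -0.01 yaw now 0.99 pos [ 545.9 -131.2  100.4] F [ 0.   0.5 -0.2] w 0.0408
```

View pics/w10.png

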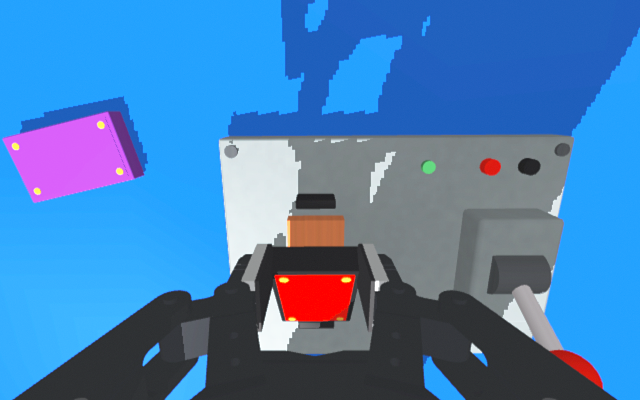

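View pics/s10c.png

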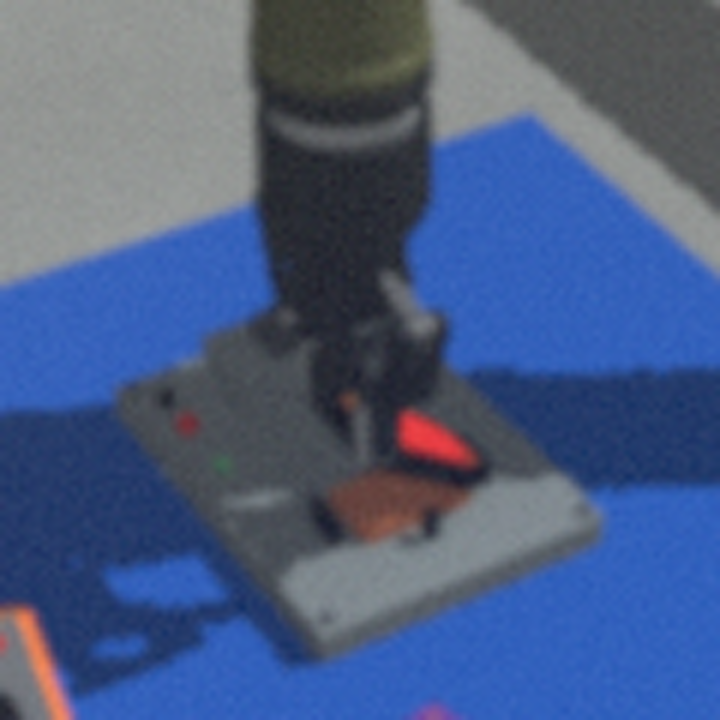

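>>> {"op": "drive_tool", "data": {"motion": [[[-1, 0, -0.6, 1, 0], [-1, 0, -0.6, 2, 0], [-1, 0, -0.6, 3, 0], [-1, 0, -0.6, 4, 0], [-1, 0, -0.6, 5, 0], [-1, 0, -0.6, 6, 0], [-1, 0, -0.6, 6, 0], [-1, 0, -0.6, 6, 0]]]}}

```text
t: 10.38
eef_pos: [0.5469, -0.1307, 0.0953]
eef_rot: [3.141, 0.027, 0.018]
ft_force: [2.4, 0.3, 2.7]
gripper_width: 0.0408
```

>>> {"op": "drive_tool", "data": {"motion": [[[-1, 0.3, 0, 1, 0], [-1, 0.6, 0, 2.5, 0], [-1, 1, 0, 4, 0], [-1, 1.4, 0, 5.5, 0], [-1, 1.8, 0, 7, 0], [-1, 2.2, 0, 8.5, 0], [-1, 2.6, 0, 9.5, 0], [-1, 2.6, 0, 9.5, 0]]]}}

```text
t: 11.05
eef_pos: [0.5489, -0.1307, 0.0853]
eef_rot: [3.141, 0.027, 0.015]
ft_force: [-0.8, -0.8, 4.3]
gripper_width: 0.0408
```

```bash
python3 - <<'E'
from h import *
st()
snap('wrist','w11');snap('scene','s11')
crop('s11',250,90,120,120,6,'s11c')
crop('w11',225,170,175,165,4,'w11d')
E
```

```text
t 11.05 pos [ 0.5489 -0.1307  0.0853] R [[1.0, 0.017, 0.01], [0.017, -1.0, -0.0], [0.01, 0.0, -1.0]] F [-0.8 -0.8  4.3] w 0.0408 q [ 0.64  0.33 -0.53  1.85  0.19  1.01 -1.51]
```

View pics/w11d.png

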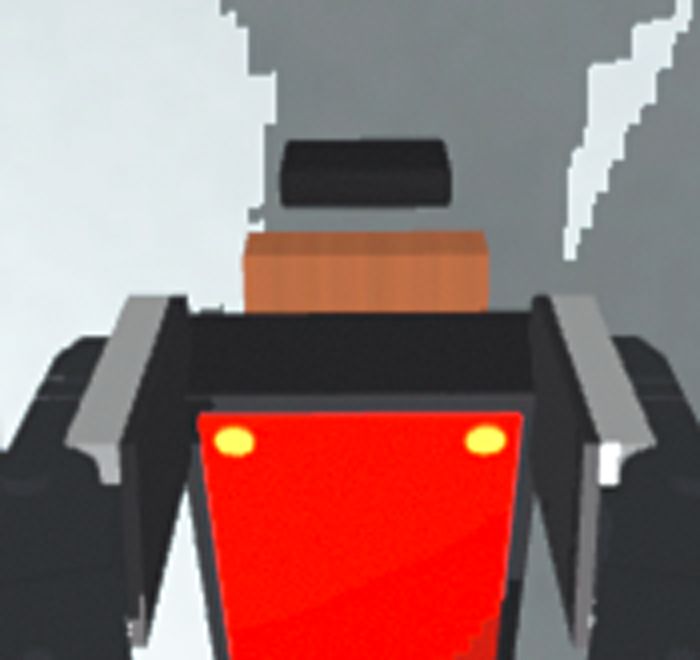

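View pics/s11c.png

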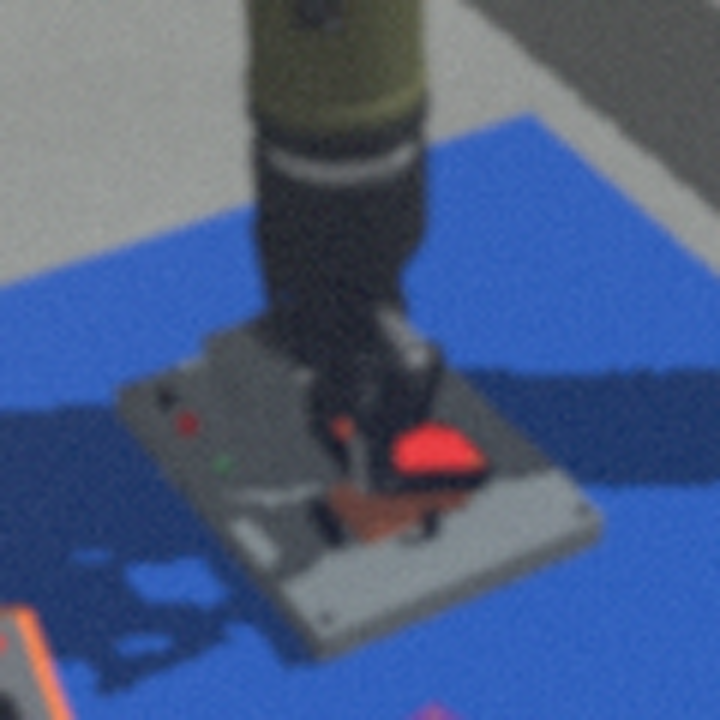

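>>> {"op": "drive_tool", "data": {"motion": [[[-1, 0.4, 0, 1.5, 0], [-1, 0.8, 0, 3, 0], [-1, 1.2, 0, 4.5, 0], [-1, 1.7, 0, 6, 0], [-1, 2.2, 0, 7.5, 0], [-1, 2.6, 0, 9, 0], [-1, 3, 0, 10.5, 0], [-1, 3, 0, 10.5, 0]]]}}

```text
t: 11.82
eef_pos: [0.5525, -0.1305, 0.075]
eef_rot: [3.141, 0.027, 0.017]
ft_force: [1.6, 0.1, 4.5]
gripper_width: 0.0412
```

```bash
python3 - <<'E'
from h import *
st()
snap('wrist','w12');snap('scene','s12')
crop('s12',250,90,120,120,6,'s12c')
crop('w12',225,170,175,165,4,'w12d')
E
```

```text
t 11.82 pos [ 0.5525 -0.1305  0.075 ] R [[1.0, 0.017, 0.011], [0.017, -1.0, -0.0], [0.011, 0.0, -1.0]] F [1.6 0.1 4.5] w 0.0412 q [ 0.64  0.35 -0.52  1.85  0.2   0.99 -1.52]
```

View pics/w12d.png

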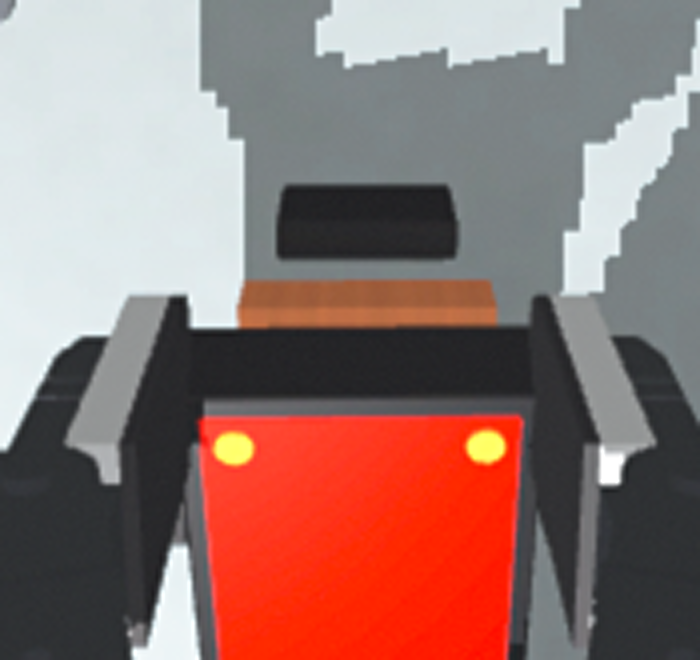

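View pics/s12c.png

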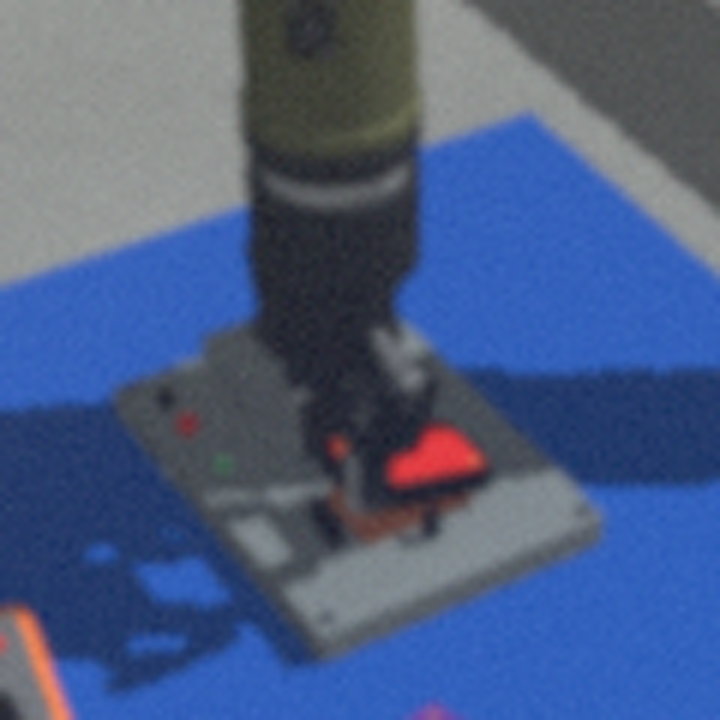

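>>> {"op": "drive_tool", "data": {"motion": [[[-1, 0, 0.3, 1, 0], [-1, 0, 0.8, 2.5, 0], [-1, 0.2, 0.8, 4, 0], [-1, 0.3, 0.8, 5.5, 0], [-1, 0.4, 0.8, 7, 0], [-1, 0.5, 0.8, 8.5, 0], [-1, 0.5, 0.8, 9.5, 0], [-1, 0.5, 0.8, 9.5, 0]]]}}

```text
t: 12.58
eef_pos: [0.5537, -0.1314, 0.0658]
eef_rot: [3.141, 0.027, 0.019]
ft_force: [2.1, 0.0, 5.1]
gripper_width: 0.0411
```

```bash
python3 - <<'E'
from h import *
st()
snap('wrist','w13');snap('scene','s13')
crop('s13',250,90,120,120,6,'s13c')
crop('w13',225,170,175,165,4,'w13d')
E
```

```text
t 12.58 pos [ 0.5537 -0.1314  0.0658] R [[1.0, 0.017, 0.012], [0.017, -1.0, -0.0], [0.012, 0.0, -1.0]] F [2.1 0.  5.1] w 0.0411 q [ 0.63  0.36 -0.52  1.85  0.21  0.97 -1.53]
```

View pics/w13d.png

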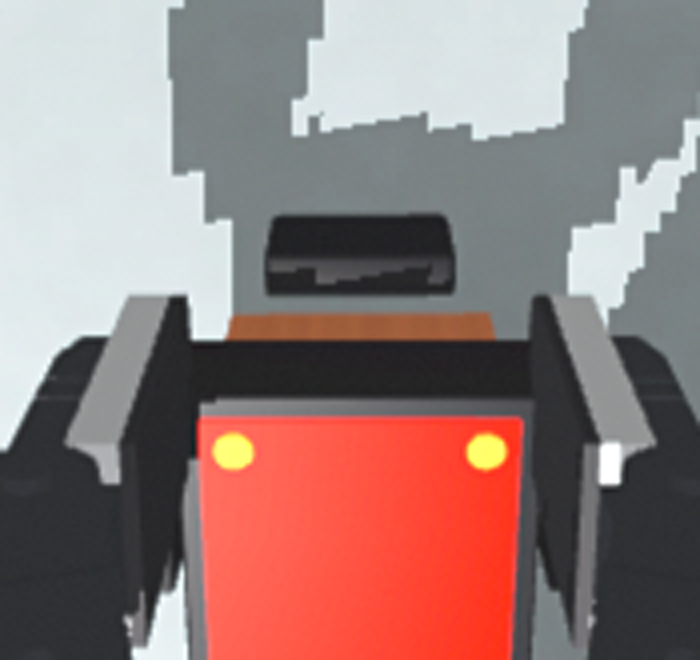

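View pics/s13c.png

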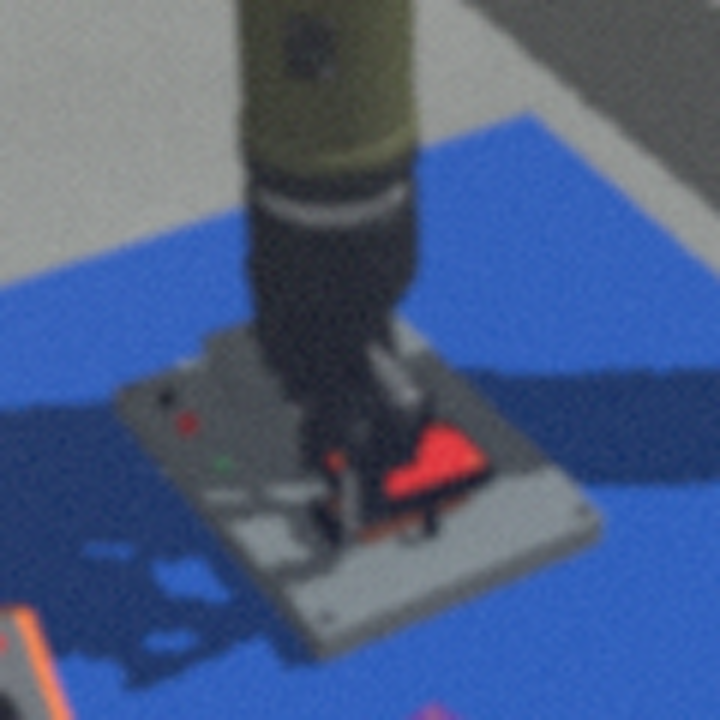

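```bash
python3 - <<'E'
from h import *
c=ld('w13')
g=lambda u,v,z:np.round(px2w(c,(u+.5)/4-.5+225,(v+.5)/4-.5+170,z)*1000,1)
print('end low edge',g(361,341,.0376),'up edge',g(361,402,.0515),'stop near top edge',g(360,258,.036),'stop far top',g(360,216,.036),'pad end top?',g(361,313,.03))
E
```

```text
end low edge [ 554.8 -130.3   37.6] up edge [ 553.7 -130.3   51.5] stop near top edge [ 565.3 -130.    36. ] stop far top [ 570.9 -129.9   36. ] pad end top? [ 555.2 -130.4   30. ]
```

```bash
python3 - <<'E'
from h import *
crop('w13',225,230,180,130,4,'w13e');crop('s13',290,130,60,60,12,'s13e')
E
```

```text
(no output)
```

View pics/w13e.png

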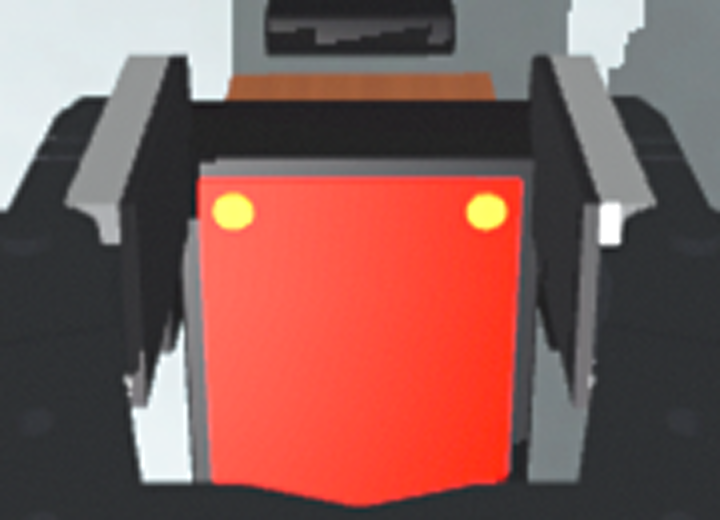

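View pics/s13e.png

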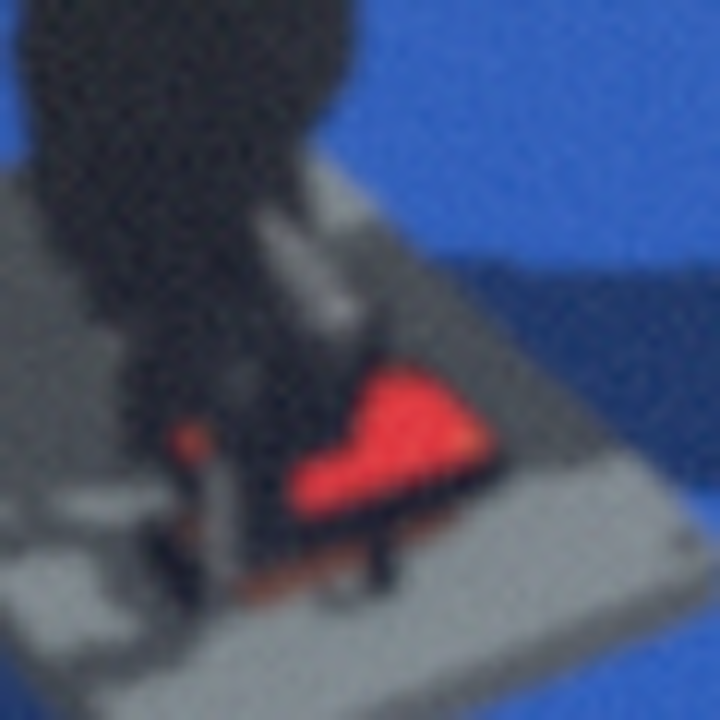

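```bash
cat > ov.py <<'E'
from h import *
def ov(f,out,x0,y0,w,h,k,c0=(.520,-.132),yaw=1.1,mods=()):
    c=ld(f); im=cv2.resize(c['color'][y0:y0+h,x0:x0+w],None,fx=k,fy=k,interpolation=cv2.INTER_CUBIC)
    ex=np.array([np.cos(np.radians(yaw)),np.sin(np.radians(yaw))]); ey=np.array([-ex[1],ex[0]])
    W=lambda x,y,z:np.append(np.array(c0)+(x*ex+y*ey)/1000,z/1000)
    def poly(P,col):
        q=np.array([[(w2px(c,W(*p))-[x0,y0]+.5)*k-.5 for p in P]]); cv2.polylines(im,np.round(q).astype(np.int32),True,col,1,cv2.LINE_AA)
    poly([(30,18,30),(30,-18,30),(-30,-18,30),(-30,18,30)],(255,255,0))
    poly([(80,50,20),(80,-170,20),(-80,-170,20),(-80,50,20)],(255,255,0))
    for s in(1,-1):
        poly([(s*39,12,36),(s*39,-12,36),(s*45,-12,36),(s*45,12,36)],(0,255,255))
        poly([(4,s*25,36),(-4,s*25,36),(-4,s*31,36),(4,s*31,36)],(0,255,255))
    for xl,zl,th,col in mods:
        t=np.radians(th); P=lambda u,v,n:(xl+u*np.cos(t)-n*np.sin(t),v,zl+u*np.sin(t)+n*np.cos(t))
        for n in(0,14): poly([P(0,22,n),P(72,22,n),P(72,-22,n),P(0,-22,n)],col)
    cv2.imwrite('pics/'+out+'.png',im)
E
python3 - <<'E'
from ov import *
ov('s13','o13',280,120,80,70,10,mods=[(-35.5,29.5,6.5,(0,255,0)),(-42,36,2,(255,0,255))])
ov('w13','o13w',225,170,175,165,4,mods=[(-35.5,29.5,6.5,(0,255,0)),(-42,36,2,(255,0,255))])
E
```

```text
(no output)
```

View pics/o13.png

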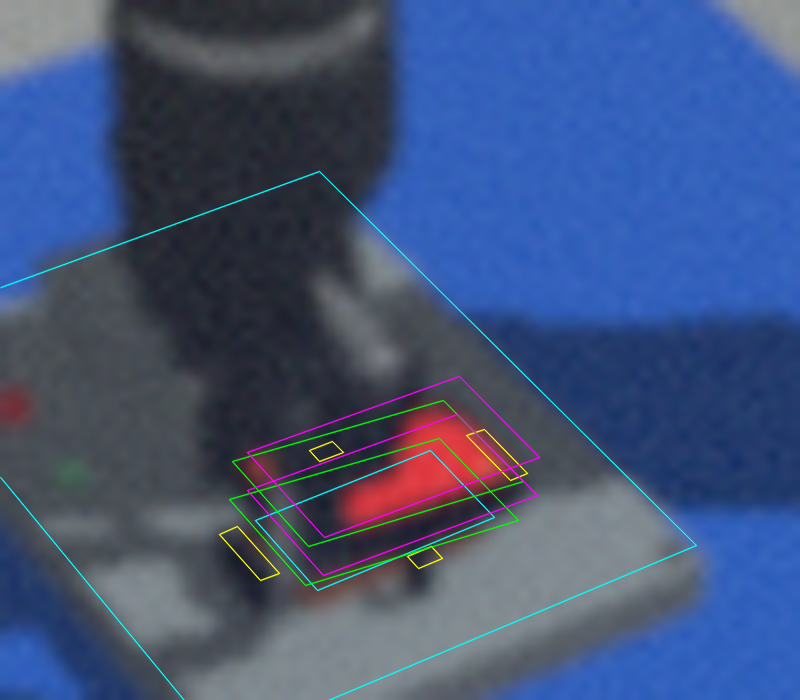

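View pics/o13w.png

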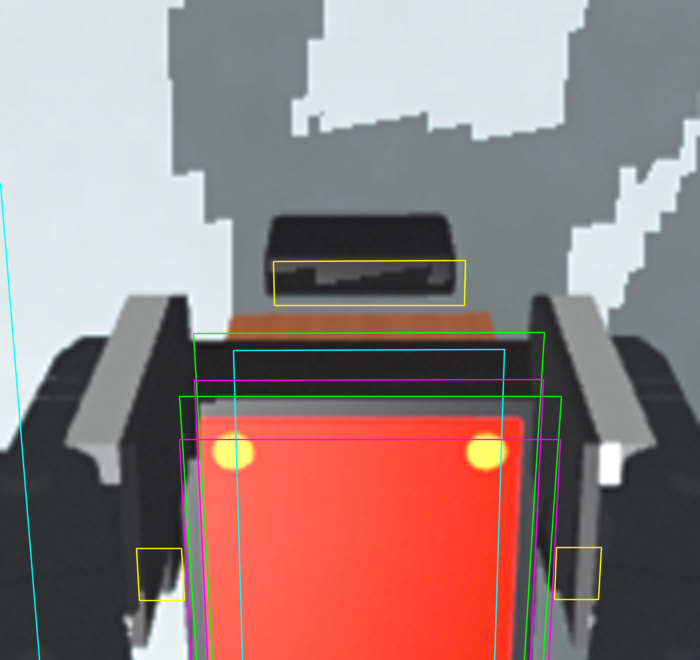

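>>> {"op": "drive_tool", "data": {"motion": [[[-1, 0.8, 0, 0, 0], [-1, 1.6, 0, 0, 0], [-1, 2.4, 0, 0, 0], [-1, 3, 0, 0, 0], [-1, 3, 0, 1.5, 0], [-1, 3, 0, 3, 0], [-1, 3, 0, 4, 0], [-1, 3, 0, 4, 0]]]}}

```text
t: 13.35
eef_pos: [0.5562, -0.1315, 0.0615]
eef_rot: [3.141, 0.027, 0.017]
ft_force: [-1.7, -0.5, 3.8]
gripper_width: 0.0406
```

```bash
python3 - <<'E'
from ov import *
st()
snap('wrist','w14');snap('scene','s14')
crop('s14',280,120,80,70,10,'s14c')
ov('w14','o14w',225,170,175,165,4,c0=(.521,-.132),mods=[(-36,30,2,(0,255,0))])
E
```

```text
t 13.35 pos [ 0.5562 -0.1315  0.0615] R [[1.0, 0.017, 0.011], [0.017, -1.0, -0.0], [0.011, 0.001, -1.0]] F [-1.7 -0.5  3.8] w 0.0406 q [ 0.63  0.37 -0.52  1.85  0.22  0.97 -1.53]
```

View pics/o14w.png

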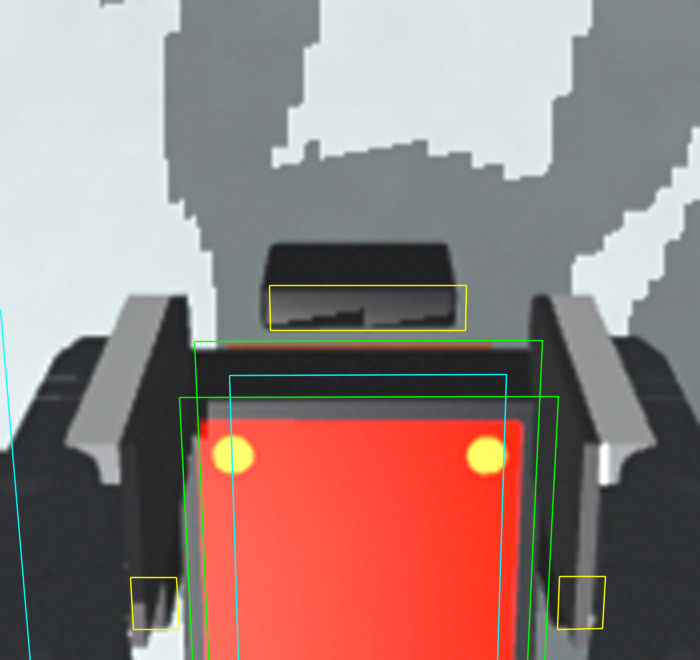

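View pics/s14c.png

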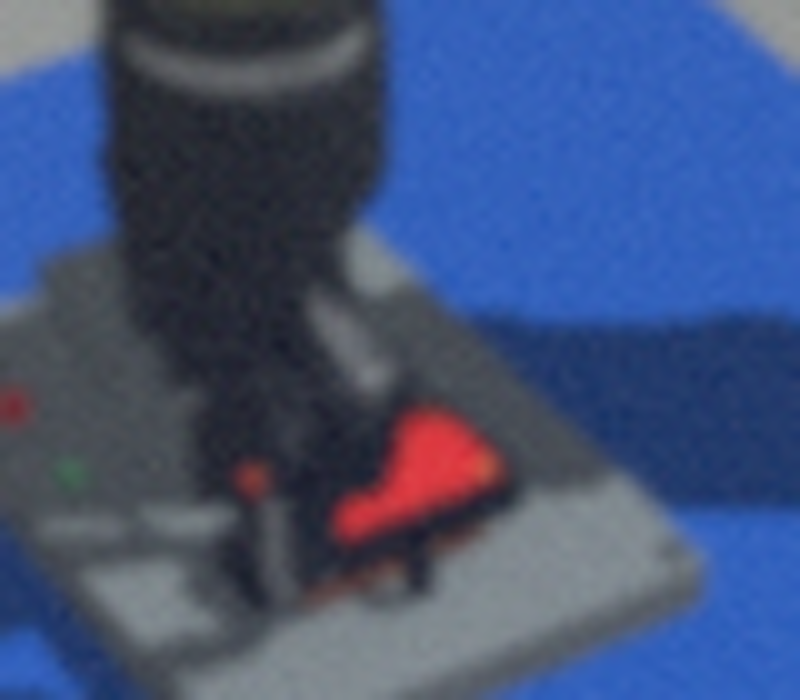

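>>> {"op": "drive_tool", "data": {"motion": [[[-1, 0, 0, 1, 0], [-1, 0, 0, 2, 0], [-1, 0, 0, 3, 0], [-1, 0, 0, 4, 0], [-1, 0, 0, 5, 0], [-1, 0, 0, 6, 0], [-1, 0, 0, 6, 0], [-1, 0, 0, 6, 0]]]}}

```text
t: 14.12
eef_pos: [0.5582, -0.1314, 0.0601]
eef_rot: [3.139, 0.028, 0.022]
ft_force: [-9.4, 1.0, 27.9]
gripper_width: 0.0406
```

```bash
python3 - <<'E'
from ov import *
st()
snap('wrist','w15');snap('scene','s15')
ov('s15','o15',280,120,80,70,10,c0=(.5205,-.132),mods=[(-36,30,0,(0,255,0))])
ov('w15','o15w',225,170,175,165,4,c0=(.521,-.132),mods=[(-36,30,0,(0,255,0))])
E
```

```text
t 14.12 pos [ 0.5582 -0.1314  0.0601] R [[1.0, 0.018, 0.014], [0.018, -1.0, -0.002], [0.014, 0.002, -1.0]] F [-9.4  1.  27.9] w 0.0406 q [ 0.63  0.38 -0.52  1.85  0.22  0.96 -1.54]
```

View pics/o15w.png

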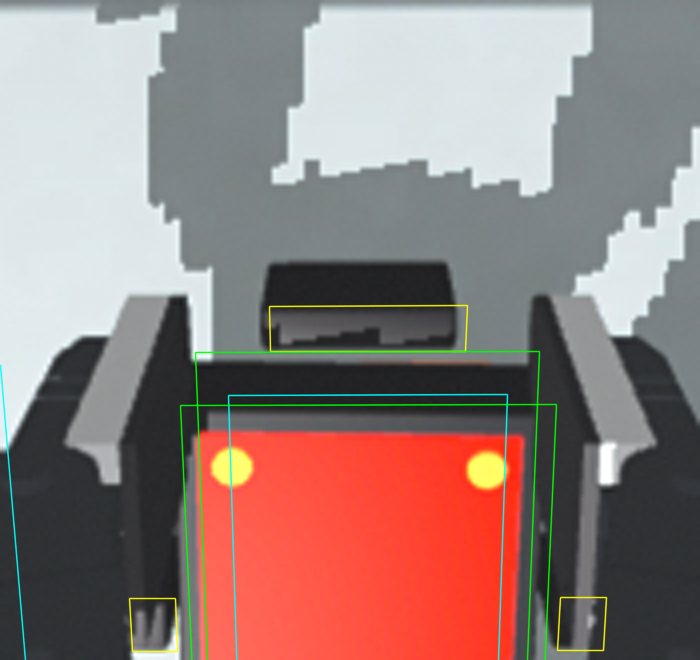

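View pics/o15.png

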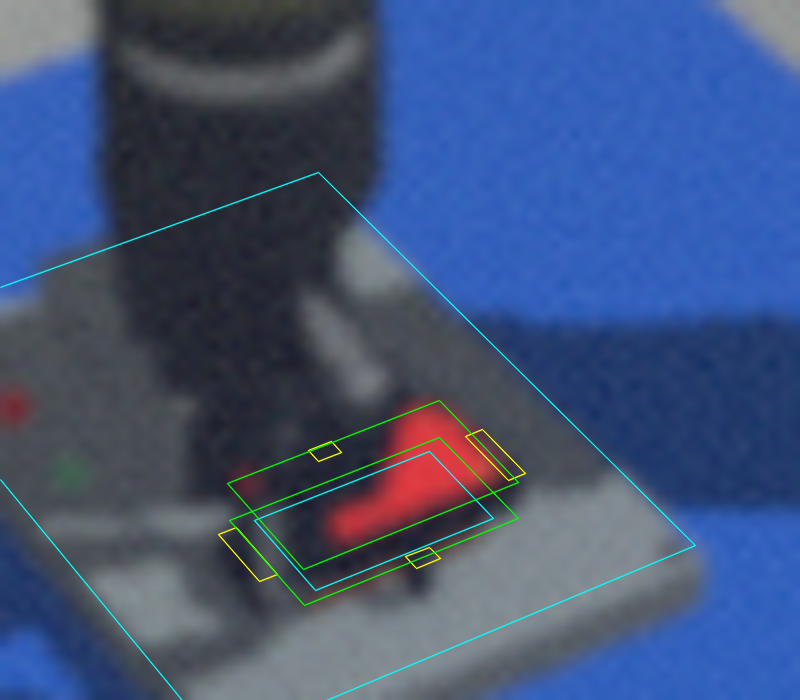

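```bash
python3 - <<'E'
from ov import *
crop('s15',295,140,45,45,16,'s15c')
crop('w15',245,230,140,120,5,'w15c')
# control: red in tray
c=ld('s0' if 0 else 'scene0')
C=np.array([.571,.1482]);X=np.array([np.cos(.1745),np.sin(.1745)]);Y=np.array([-X[1],X[0]])
im=cv2.resize(c['color'][215:275,320:400],None,fx=9,fy=9,interpolation=cv2.INTER_CUBIC)
P=[np.append(C+(a*34.3*X+b*20.3*Y)/1000,.04) for a,b in((1,1),(1,-1),(-1,-1),(-1,1))]
q=np.array([[(w2px(c,p)-[320,215]+.5)*9-.5 for p in P]]).astype(np.int32);cv2.polylines(im,q,True,(255,255,0),1)
cv2.imwrite('pics/ctl.png',im)
E
```

```text
(no output)
```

View pics/s15c.png

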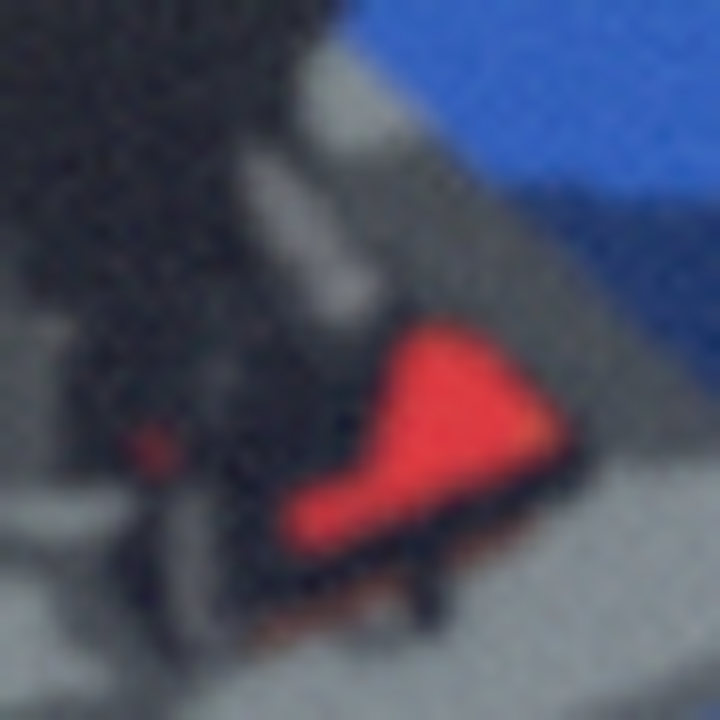

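View pics/ctl.png

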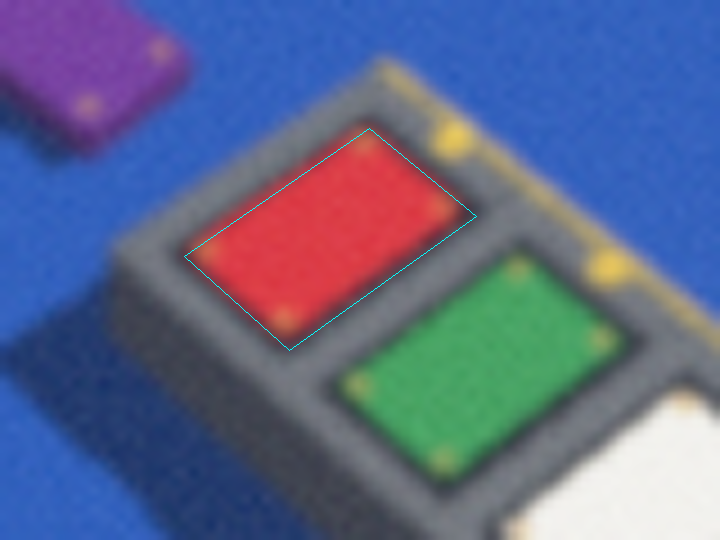

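View pics/w15c.png

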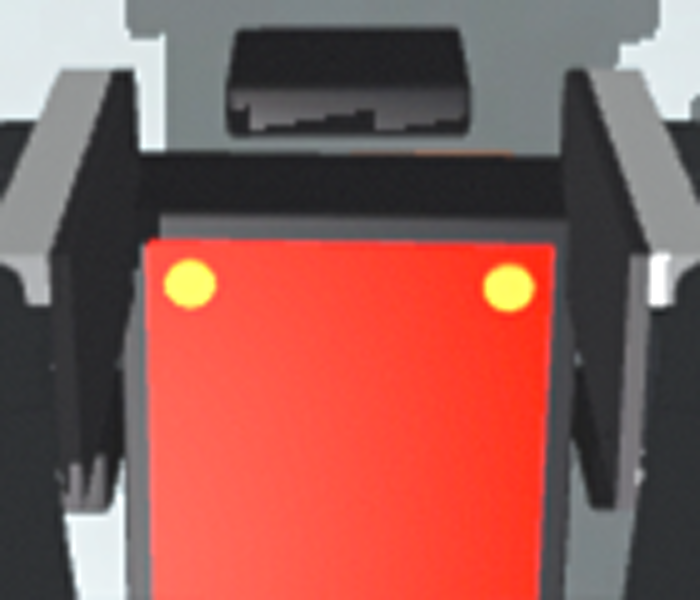

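>>> {"op": "drive_tool", "data": {"motion": [[[-1, -0.5, 0, 0, 0], [-1, -1, 0, -0.3, 0], [-1, -1, 0, -0.3, 0], [0.05, -1, 0, -0.3, 0], [0.1, -1, 0, -0.3, 0], [0.2, -1, 0, -0.3, 0], [0.35, -1, 0, -0.3, 0], [0.35, -1, 0, -0.3, 0]]]}}

```text
t: 14.88
eef_pos: [0.5569, -0.1314, 0.0598]
eef_rot: [3.139, 0.028, 0.021]
ft_force: [-0.6, 0.1, 0.2]
gripper_width: 0.0579
```

```bash
python3 - <<'E'
from ov import *
st()
snap('wrist','w16');snap('scene','s16')
ov('w16','o16w',225,170,175,165,4,c0=(.521,-.132),mods=[(-36,30,0,(0,255,0))])
crop('s16',295,140,45,45,16,'s16c')
E
```

```text
t 14.88 pos [ 0.5569 -0.1314  0.0598] R [[1.0, 0.018, 0.013], [0.018, -1.0, -0.002], [0.013, 0.002, -1.0]] F [-0.6  0.1  0.2] w 0.0579 q [ 0.63  0.37 -0.52  1.85  0.22  0.96 -1.54]
```

View pics/o16w.png

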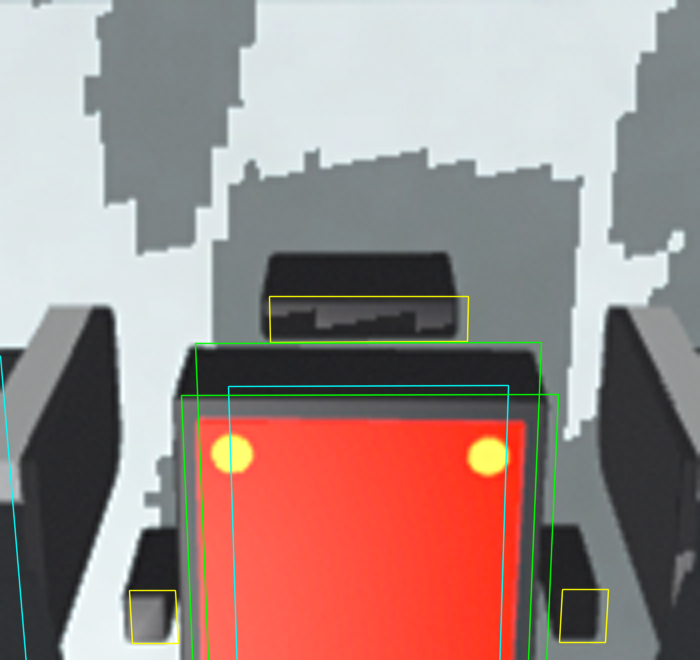

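View pics/s16c.png

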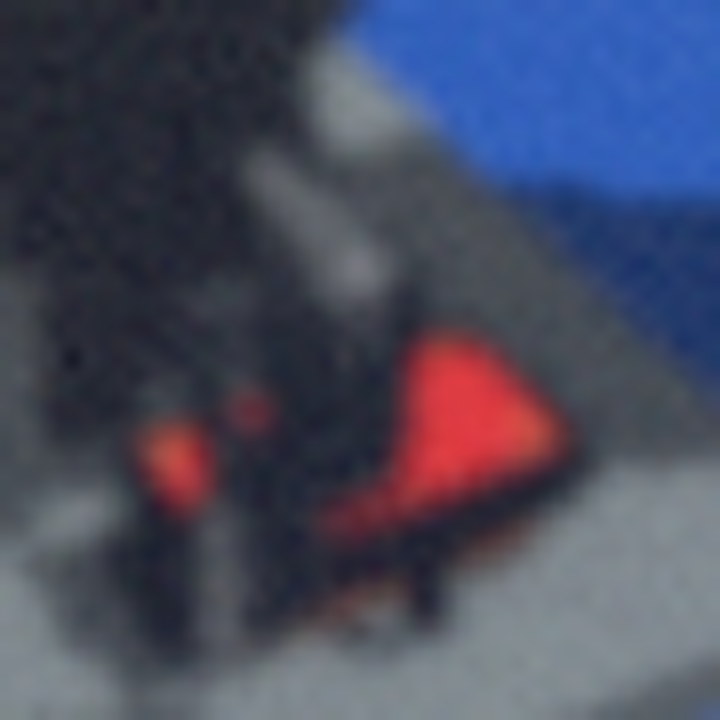

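>>> {"op": "drive_tool", "data": {"motion": [[[0.5, 0, 0, -1, 0], [0.6, 0, 0, -8, 0], [0.6, -1, 0, -25, 0], [0.6, -2, 0, -45, 0], [0.6, -5, 0, -65, 0], [0.3, -30, 0, -85, 0], [-0.3, -60, 0, -95, 0], [-1, -90, 0, -100, 0]]]}}

```text
t: 15.65
eef_pos: [0.4662, -0.1326, 0.1612]
eef_rot: [3.138, 0.029, 0.027]
ft_force: [-0.4, -0.7, -0.1]
gripper_width: 0.0325
```

```bash
python3 - <<'E'
from ov import *
st()
snap('wrist','w17');snap('scene','s17')
ov('w17','o17w',225,0,200,200,4,c0=(.5205,-.132))
crop('s17',280,120,80,70,10,'s17c')
E
```

```text
t 15.65 pos [ 0.4662 -0.1326  0.1612] R [[1.0, 0.019, 0.017], [0.019, -1.0, -0.003], [0.017, 0.003, -1.0]] F [-0.4 -0.7 -0.1] w 0.0325 q [ 0.76  0.06 -0.55  1.97  0.03  1.11 -1.35]
```

View pics/w17.png

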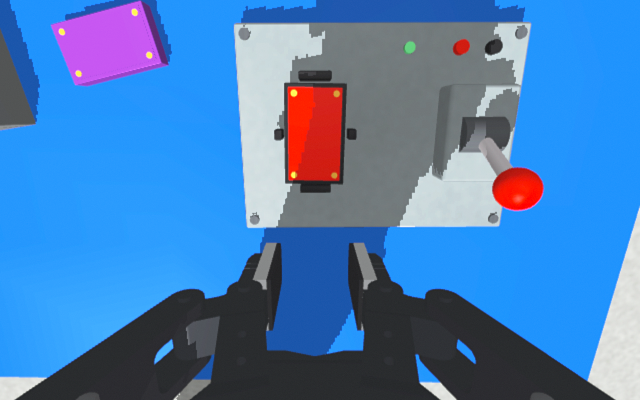

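View pics/s17c.png

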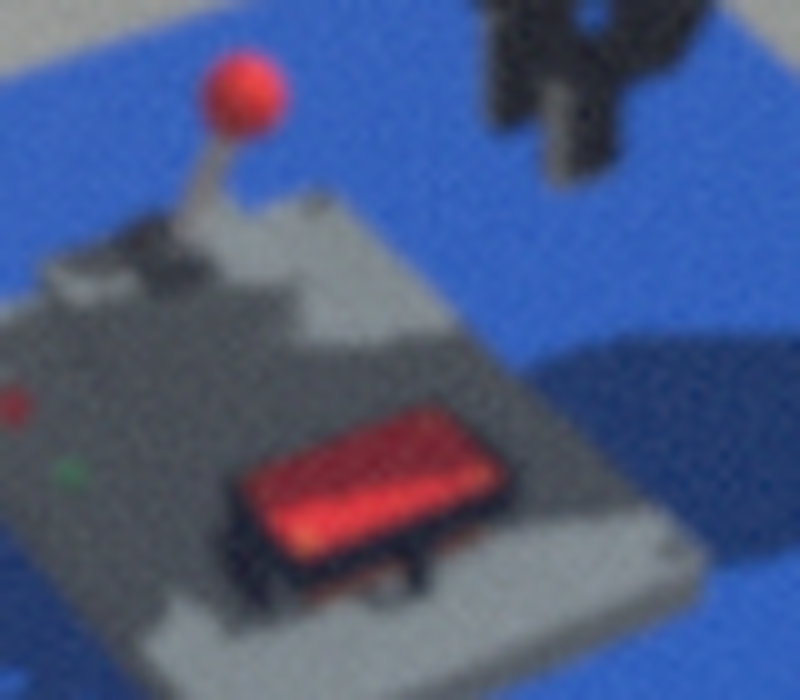

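```bash
python3 - <<'E'
from ov import *
crop('w17',260,55,110,150,4,'w17c')
c=ld('w17')
for z in(.095,):print('ball',px2w(c,518,188,z))
E
```

```text
ball [ 0.49533454 -0.25262301  0.095     ]
```

View pics/w17c.png

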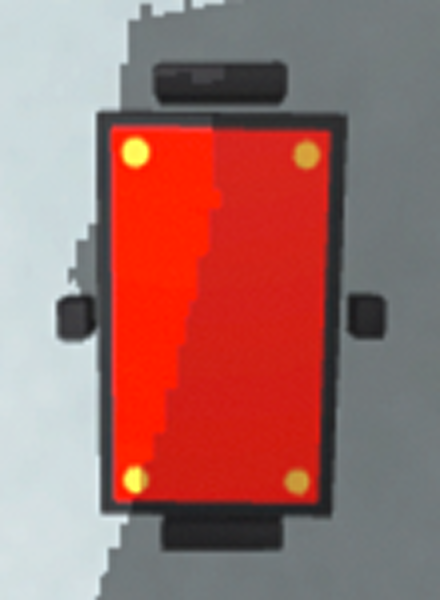

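```bash
python3 - <<'E'
from h import *
go(.452,-.2525,.150,1.0)
go(.452,-.2525,.106,1.0)
E
```

```text
t 15.75 shift [-12.3 118.6  10.4] turn -0.11 yaw now 0.89 pos [ 462.4 -133.6  159.9] F [0.5 1.3 0.2] w 0.0175
t 15.75 shift [-12.9 118.4  54.4] turn -0.11 yaw now 0.89 pos [ 462.4 -133.6  159.9] F [0.5 1.3 0.2] w 0.0175
```

>>> {"op": "drive_tool", "data": {"motion": [[[-1, -4, 25, 2, 0], [-1, -8, 55, 5, 0], [-1, -12, 85, 8, 0], [-1, -13, 108, 12, 0], [-1, -13, 118, 25, 0], [-1, -13, 118.5, 42, 0], [-1, -13, 118.5, 54, 0], [-1, -13, 118.5, 54, 0]]]}}

```text
t: 16.42
eef_pos: [0.4507, -0.2514, 0.1038]
eef_rot: [3.139, 0.025, 0.014]
ft_force: [0.1, -0.5, -0.5]
gripper_width: 0.0003
```

```bash
python3 - <<'E'
from h import *
go(.535,-.2515,.106,1.0)
snap('wrist','w18')
E
```

```text
t 16.42 shift [84.3  1.4 -1.4] turn -0.09 yaw now 0.91 pos [ 450.7 -251.4  103.8] F [ 0.1 -0.5 -0.5] w 0.0003
```

View pics/w18.png

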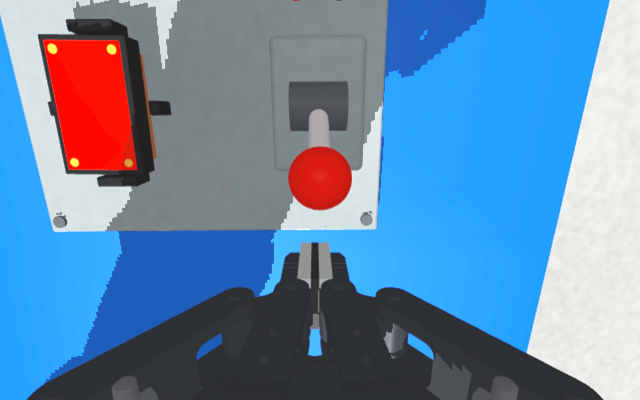

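>>> {"op": "drive_tool", "data": {"motion": [[[-1, 8, 1, 0, 0], [-1, 16, 2, 0, 0], [-1, 24, 2, 0, 0], [-1, 32, 2, 0, 0], [-1, 40, 2, 0, 0], [-1, 47, 2, 0, 0], [-1, 54, 2, 0, 0], [-1, 60, 2, 0, 0]]]}}

```text
t: 17.13
eef_pos: [0.5125, -0.2523, 0.1059]
eef_rot: [3.138, 0.027, 0.017]
ft_force: [-0.6, 0.3, 0.6]
gripper_width: 0.0004
```

```bash
python3 - <<'E'
from h import *
go(.535,-.252,.106,1.0)
snap('scene','s19');crop('s19',250,80,120,100,6,'s19c')
E
```

```text
t 17.13 shift [22.5  0.1  0.1] turn -0.03 yaw now 0.97 pos [ 512.5 -252.3  105.9] F [-0.6  0.3  0.6] w 0.0004
```

View pics/s19c.png

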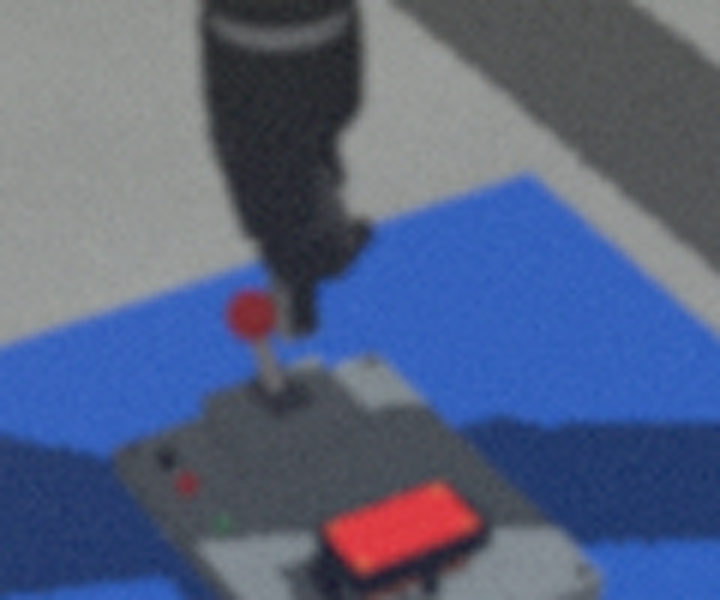

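Lever is past centre. Push on to the stop.

>>> {"op": "drive_tool", "data": {"motion": [[[-1, 4, 0, 0, 0], [-1, 8, 0, 0, 0], [-1, 12, 0, 0, 0], [-1, 16, 0, 0, 0], [-1, 19, 0, 0, 0], [-1, 22, 0, 0, 0], [-1, 22, 0, 0, 0], [-1, 22, 0, 0, 0]]]}}

```text
t: 17.85
eef_pos: [0.5293, -0.252, 0.1051]
eef_rot: [3.14, 0.025, -0.004]
ft_force: [-17.6, 1.8, 8.7]
gripper_width: 0.0
```

>>> {"op": "drive_tool", "data": {"motion": [[[-1, -5, 0, 0, 0], [-1, -20, 0, 0, 0], [-1, -45, 0, 0, 0], [-1, -65, 0, -10, 0], [-1, -75, 0, -35, 0], [-1, -80, 0, -65, 0], [-1, -85, 0, -90, 0], [-1, -85, 0, -90, 0]]]}}

```text
t: 18.52
eef_pos: [0.4472, -0.255, 0.2013]
eef_rot: [3.134, 0.023, 0.01]
ft_force: [1.0, 0.5, 1.0]
gripper_width: -0.0001
```

```bash
python3 - <<'E'
from h import *
st()
snap('scene','s20');snap('top','t20');snap('wrist','w20')
crop('s20',250,80,120,100,6,'s20c');c=ld('w20')
E
```

```text
t 18.52 pos [ 0.4472 -0.255   0.2013] R [[1.0, 0.015, 0.006], [0.015, -1.0, -0.008], [0.006, 0.008, -1.0]] F [1.  0.5 1. ] w -0.0001 q [ 0.89  0.09 -0.44  1.85  0.04  1.21 -1.12]
```

View pics/w20.png

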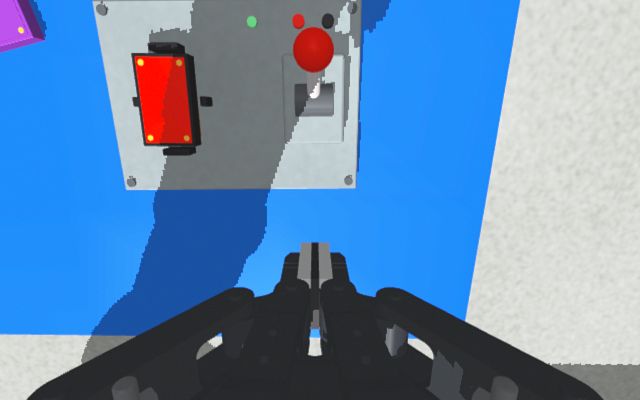

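View pics/s20.png

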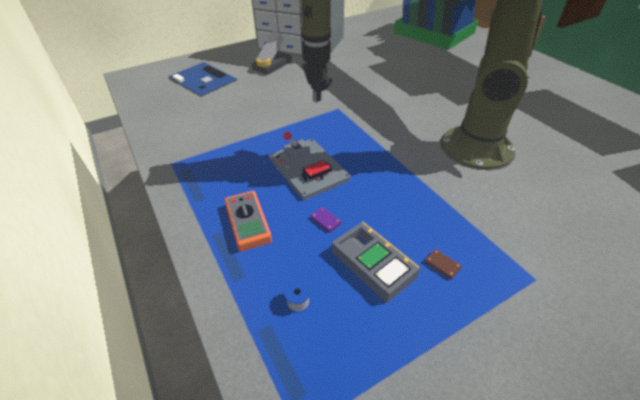

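View pics/t20.png

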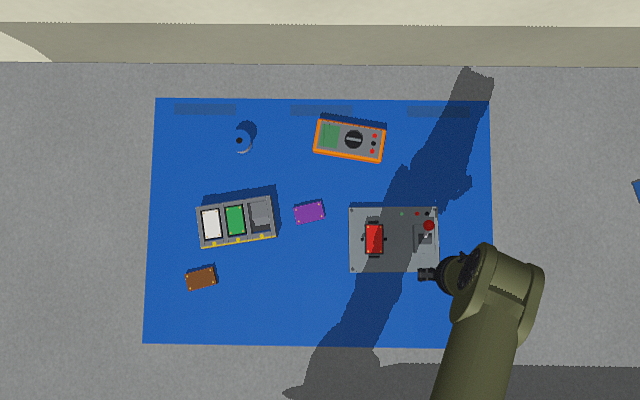

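```bash
python3 - <<'E'
from h import *
c=ld('t20'); b=blob(c,(0,150,60),(8,255,255),.095,(418,213,442,238)); print('ball',b)
print('ball0',blob(ld('top0'),(0,150,60),(8,255,255),.095,(418,238,442,262)))
print('mod',blob(c,(0,120,60),(10,255,255),.044,(355,212,392,265)))
print('wrist ball',px2w(ld('w20'),313,49,.095))
a=ld('top0')['color'].astype(int); d=np.abs(a-c['color']).max(2)
for n,r in dict(meter=(305,105,395,170),spool=(225,125,262,160),wg=(195,195,247,250)).items(): print(n,(d[r[1]:r[3],r[0]:r[2]]>60).sum())
E
```

```text
ball ((550.94921875, -252.0364990234375), (23.018068313598633, 24.230241775512695), 0.747879683971405)
ball0 ((493.1940002441406, -253.4561309814453), (23.311735153198242, 24.429258346557617), 0.7815379500389099)
mod ((519.4061279296875, -132.13185119628906), (67.85198211669922, 39.32269287109375), 0.11344234645366669)
wrist ball [ 0.55301983 -0.25030787  0.095     ]
meter 0
spool 0
wg 0
```

```bash
python3 -c "
from h import *
print(ctrl.job_done())"
```

```text
the job is handed in; nothing more can be done
None
```

The red module is out of the tray and lying red face up in the jig's cradle between the four stops. After that I threw the switch fully over, away from the robot. I handed the job in at about 18.7 s of robot time, with the arm clear of everything.

**How it was placed:** I pressed the yellow-side end and the module tipped to about 35°. I gripped the raised end from above, lifted it out and touched its low end down on the copper pad. I then lowered it flat, letting it pivot in the jaws, and released it with almost no load.

**Last checks:**
- **Module position:** from above, its centre is within about 1 mm of the pad's centre, and its yaw is about 1° off the jig's.
- **Switch:** the ball moved 57.8 mm of its 58 mm travel. At the end stop the push read about 18 N.
- **Other things:** before-and-after top pictures show no change at the multimeter, the spool, or the white and green modules.
- **Highest force read:** 28 N on the tool, while seating the module. The limit is 120 N at the wrist.

**What disagreed:**
- The wrist, scene and top cameras differed by a few millimetres. The scene view made the module look several millimetres too high while I was laying it down.
- I went by contact forces and the wrist view. The views after release all showed it lying between the stops.
- While laying it down, the module came too close to the stop nearest the robot, so I moved it 3 mm away before lowering it fully.

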